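# Stack the heel-pad tray and lock its cover

### The job

On the shoemaker's bench, set the loose plywood tray down on the tray that is screwed to the bench, so that its corners sit fully home inside the steel corner angles. Then put the aluminium cover on it with both keyholes' wide ends over the two studs, slide it until the studs are at the ends of the narrow slots, and let go. Leave the other things on the bench where they stand.

Things in the scene. Friction and masses are not known exactly. Their poses are not given: they have to be found in the camera images.
- base_c (a point): Bottom tray, screwed to the bench (left, middle or right place); the point is its centre, 25 mm above the bench. Plywood, 160 (x) by 120 (y) by 50 mm high, walls 5 mm, middle divider along x, black rubber heel pads in its ends, no studs. z is up. The loose tray fits on it either way round, x axes parallel, its centre 50 mm above this one.
- base_corner (a point): Rim corner (+x, +y) of the bottom tray: 80, 60 and 25 mm from its centre. Each corner has a dark steel angle outside the walls, legs about 25 mm, 174 by 134 mm over all four, from 28 mm above the underside to 14 mm above the rim. It leaves 2 mm a side round a tray set inside; its top 6 mm flares outwards. The loose tray has the same angles.
- tray_c (a point): Loose tray, 0.5 kg; centre, 25 mm above its underside. Same make and size as the bottom tray, but with two studs. Pinch its divider in the middle: along x at y = 0, 12 mm thick, top 44 mm above the underside, floor 5 mm thick; each compartment beside it is 49 mm wide (y). Heel pads, up to 19 mm above the underside, lie only beyond |x| = 39 mm.
- tray_stud (a point): Loose tray's +x stud, at the foot of its neck, level with the rim (50 mm above the underside); at x = +55, y = 0 of the tray. Its twin is at x = -55. Each stands on a block 22 by 20 mm flush with the rim: steel neck 6 mm thick and 9 mm high, head 17 mm across and 4 mm thick, top 63 mm above the tray's underside.
- cover_c (a point): Loose aluminium cover, 0.3 kg; point 22 mm above its underside, half-way up its dark wooden grip. The grip is a ridge along x, from x = -33 to +27 mm, 14 mm thick (y), from 5 to 39 mm above the underside. Plate 5 mm thick: strip 164 (x) by 60 (y) mm plus wings, 92 (x) by 120 (y) mm. On the tray's rim this point is 47 mm above the tray's centre.
- cover_hole (a point): Middle of the wide end of the cover's +x keyhole, on the underside at x = +45, y = 0; the other is at x = -65. Wide end 24 (x) by 23 (y) mm; from it an 11 mm slot runs to +x, ending at x = +69 and -41. Studs enter with the tray's centre at x = -10 of the cover; then slide the cover 20 mm along its own -x, to tray centre x = +10 (stop at 10.6). Fits either way round.
- tin: bystander: white tin, 86 mm across, 130 mm high; origin at its foot
- brushes: bystander: grey jar of brush handles, 66 mm across, 170 mm high over all; origin at its foot
- spool: bystander: red thread cone, 68 mm across, 110 mm high; origin at its foot
- bottle: bystander: amber bottle, 58 mm across, 150 mm high; origin at its foot
- hammer: bystander: hammer lying at the back; origin underneath it
- tape: bystander: roll of brown tape lying flat, 90 mm across, 30 mm high; origin underneath
- box: bystander: small plain cardboard box, 110 by 90 mm, 45 mm high; origin underneath
There are look-alikes about, which are no part of the job. There is more than one size of the part that bears cover_c; the job needs the larger.

How it is judged:
By the outcome, as a careful person would: the job done as asked, in the order asked, and still so for the second after the job is handed in, with the robot touching nothing.
It also fails if it takes over 66 s, if anything falls off the work surface, if the arm or the gripper's body presses on something with over 40 N, if the wrist force passes 120 N, or if a joint passes its speed limit or range.

### The arm

A 6-joint arm with a two-finger parallel gripper is mounted at the origin on the work surface. World frame = base frame: x ahead of the robot, y to its left, z up, the work surface at z = 0. Lengths are in m, angles in degrees, forces in N, time in s.
With the tool pointing down it reaches from about 0.325 to 0.75 m from the base axis. Payload 7.6 kg.
Tool frame: the origin (TCP) lies on the centre line of the jaws, within the pads' length; the fingertips stand 25 mm ahead of it and the grasp point (between the pads) lies 6 mm ahead of it; x points along the fingers, y is the direction in which the jaws open and shut, and the axes are right-handed (so a half turn about x gives the same grasp; the last joint's range is limited). The gripper opens to 85 mm and grips with 20 to 120 N. Pads are 22 mm wide; open, the fingers measure 114 mm over their backs; the gripper's body (76 mm by 85 mm) begins 54 mm behind the grasp point. The pads swing forward as they close: fully open they stand 13 mm farther back than shut.
Start: joints at [-75.877, 2.991, 80.254, -0, 96.75, -4.028], TCP at [0.164, -0.499, 0.23] pointing down, gripper open.
Joint ranges: [-166.34, 166.34], [-52.06, 124.39], [6.96, 135.62], [-60.46, 240.46], [14.63, 156.25], [-167.68, 167.68]. Speed limits (degrees/s): [147.25, 147.25, 172.46, 180, 180, 180].

### API

Orientations are given as a 3x3 rotation matrix whose columns are the frame's x, y, z axes.
In Python, from station import readout, imaging, job gives the robot as it stands.
- The arm moves only by the shell command python3 -m creep 'ROWS'. ROWS is JSON, a list of rows, each a list of 7 numbers: the shift along the tool's x, y, z in m, then the turn, a rotation vector about the tool's x, y, z in degrees, then the finger opening in m, from 0 to 0.0854. In form: [[x, y, z, wx, wy, wz, fingers], ...]. A call has 1 to 10 rows; each row shifts and turns the commanded pose from where the row before left it, along the tool's axes as they then stand; what a row does not reach is not made up. A row lasts 1/10 s, in which the tool goes at most 50 mm and 8.59 degrees, less where a joint would pass 70% of its speed; a pose out of reach is approached as far as the arm can. A call with a gripper value outside its range is refused whole. The fingers move at their own pace and stop on an object; the grip force is fixed at half the most. Time passes only in rows, so rows that do not move let the fingers close. It gives the time, the measured TCP pose, the force and the opening at its end, in the units of the state.
- readout.get_state(): the state, without advancing time (a new reading comes with each control period).
- imaging.get_image(name): name is "scene" or "top"; returns (picture, depth): 420x560x3 uint8, red, green, blue; 420x560 float32, m along the optical axis (not along the pixel's ray), 0 where there is no reading.
- imaging.get_calibration(name): a dict with "fx", "fy", "cx", "cy" (pixels), "k1" (the pictures are not rectified: a ray, as slopes to the right and down, at radius r is drawn at 1 + k1 r^2 times it, then the intrinsics apply), "extrinsics" (4x4, takes a point from camera to world coordinates). Camera axes: x right, y down, z forward; pixel columns grow to the right and rows downward; lengths in m; the calibration is good to about 2 mm. A picture is of the moment at which its call begins. get_calibration takes no time and is no camera call.
- job.job_done(): hands the job in, once; it reports no verdict.
The state is a dict: "clock": time; "q": joint angles; "qvel": joint speeds; "tau": joint torques, N m; "tcp_pos": TCP position; "tool_rot": TCP orientation; "contact_force": force on the tool from outside, world axes, zero at the start; "moment": the same for the moment, N m; "gripper_width": opening from 0.0 (shut) to 1.0 (fully open).
Only numpy, scipy, OpenCV 4.12 (cv2) and the standard library are available. Lean on these libraries where they do the work, as an engineer would, in place of code of your own. Each camera call takes 0.05 s, during which the arm holds its last target.

## Working session

There is one attempt and no reset: what is moved stays moved. The work goes in short steps, Python scripts to look and compute and a shell command to move; the robot and the scene stay as the last step left them, time stands still between calls to the robot, and variables do not carry over. Pictures are saved under pics/ and viewed, and the job is handed in when it is done.

```bash
ls; mkdir -p pics; python3 - <<'E'
from station import readout, imaging
import cv2,numpy as np
for n in("scene","top"):
    p,d=imaging.get_image(n); c=imaging.get_calibration(n)
    cv2.imwrite(f"pics/{n}0.png",p[:,:,::-1]); np.save(f"pics/{n}0d.npy",d)
    print(n,c)
s=readout.get_state(); print(s)
E
```

```text
pics
scene {'fx': 386.6470336540749, 'fy': 386.6470336540749, 'cx': 276.8151140302123, 'cy': 212.05670442395814, 'k1': -0.08311062028773088, 'extrinsics': array([[-0.18864631,  0.54156235, -0.81922084,  1.45525786],
       [ 0.98201762,  0.11026835, -0.15323928,  0.16668658],
       [ 0.00734551, -0.83339733, -0.55262549,  0.6796175 ],
       [ 0.        ,  0.        ,  0.        ,  1.        ]])}
top {'fx': 520.7182532599998, 'fy': 520.7182532599998, 'cx': 278.2801800629012, 'cy': 212.86773056601768, 'k1': -0.07894180619795821, 'extrinsics': array([[ 0.01081326, -0.98559002,  0.16880576,  0.31008907],
       [-0.99991405, -0.01190937, -0.00548219,  0.00863211],
       [ 0.00741357, -0.16873198, -0.98563409,  1.244338  ],
       [ 0.        ,  0.        ,  0.        ,  1.        ]])}
{'clock': 0.1, 'q': array([-7.58752949e+01,  3.02054904e+00,  8.03092062e+01, -5.40261093e-04,
        9.67491220e+01, -4.02920002e+00]), 'qvel': array([ 0.03573847, -0.18661329, -0.20960784,  0.04908112, -0.03915344,
       -0.07612201]), 'tau': array([ 9.96606213e-04, -3.82579708e+01, -3.60986066e+01, -4.78024072e-05,
        4.74106899e-03, -2.24775965e-05]), 'tcp_pos': array([ 0.16351369, -0.4985912 ,  0.22936695]), 'tool_rot': array([[-3.45033214e-04,  3.11569275e-01, -9.50223378e-01],
       [ 1.33276051e-03, -9.50222447e-01, -3.11569453e-01],
       [-9.99999052e-01, -1.37392201e-03, -8.73889215e-05]]), 'contact_force': array([0.59401633, 0.95048599, 0.41070962]), 'moment': array([ 0.01328574, -0.01475597, -0.05685529]), 'gripper_width': 1.0019450134455443}
```

View pics/scene0.png

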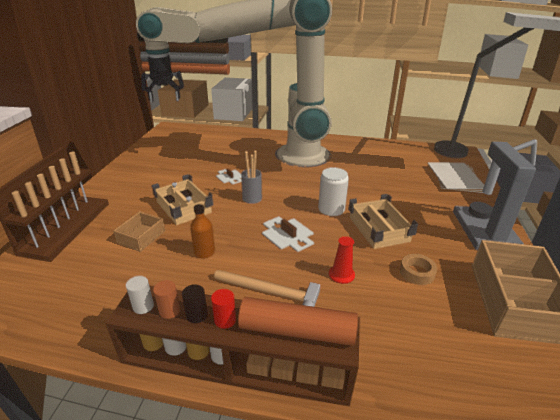

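View pics/top0.png

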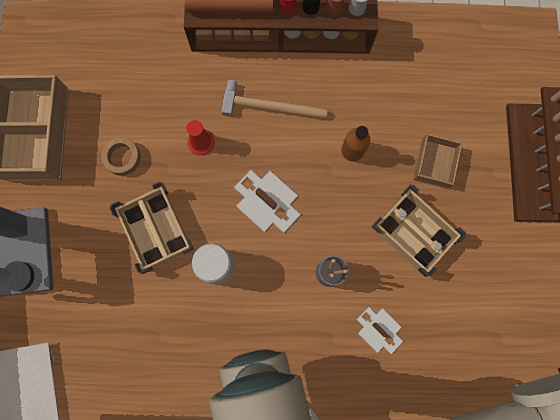

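The base tray is at top px (152,230), without studs. The loose tray with studs is at (418,230), the large cover at (267,200), and the small look-alike at (380,330). Next I'll zoom in for measurement.

```bash
cat > h.py <<'E'
import numpy as np,cv2
from station import imaging,readout
C={n:imaging.get_calibration(n) for n in("scene","top")}
def rays(n,px):
    c=C[n];px=np.atleast_2d(np.array(px,float))
    K=np.array([[c['fx'],0,c['cx']],[0,c['fy'],c['cy']],[0,0,1.]])
    u=cv2.undistortPointsIter(px.reshape(-1,1,2),K,np.array([c['k1'],0,0,0.]),None,None,(3,50,1e-10)).reshape(-1,2)
    R=c['extrinsics'];d=np.c_[u,np.ones(len(u))]@R[:3,:3].T
    return R[:3,3],d
def plane(n,px,z):
    o,d=rays(n,px);return o+d*((z-o[2])/d[:,2])[:,None]
def proj(n,P):
    c=C[n];E=np.linalg.inv(c['extrinsics']);p=np.atleast_2d(P)@E[:3,:3].T+E[:3,3]
    u=p[:,:2]/p[:,2:];r=(u**2).sum(1,keepdims=True);u=u*(1+c['k1']*r)
    return u*[c['fx'],c['fy']]+[c['cx'],c['cy']]
def crop(img,x,y,w,h,s,f):
    a=cv2.resize(img[y:y+h,x:x+w],None,fx=s,fy=s,interpolation=cv2.INTER_CUBIC);cv2.imwrite(f,a)
E
python3 - <<'E'
from h import *
t=cv2.imread('pics/top0.png')
a=[cv2.resize(t[y:y+100,x:x+100],None,fx=4,fy=4,interpolation=cv2.INTER_CUBIC) for x,y in((102,178),(368,180))]
cv2.imwrite('pics/z1.png',np.hstack(a))
a=[cv2.resize(t[y:y+100,x:x+100],None,fx=4,fy=4,interpolation=cv2.INTER_CUBIC) for x,y in((217,150),(330,280))]
cv2.imwrite('pics/z2.png',np.hstack(a))
s=cv2.imread('pics/scene0.png')
a=[cv2.resize(s[y:y+100,x:x+100],None,fx=4,fy=4,interpolation=cv2.INTER_CUBIC) for x,y in((132,150),(240,185))]
cv2.imwrite('pics/z3.png',np.hstack(a))
E
```

```text
(no output)
```

View pics/z1.png

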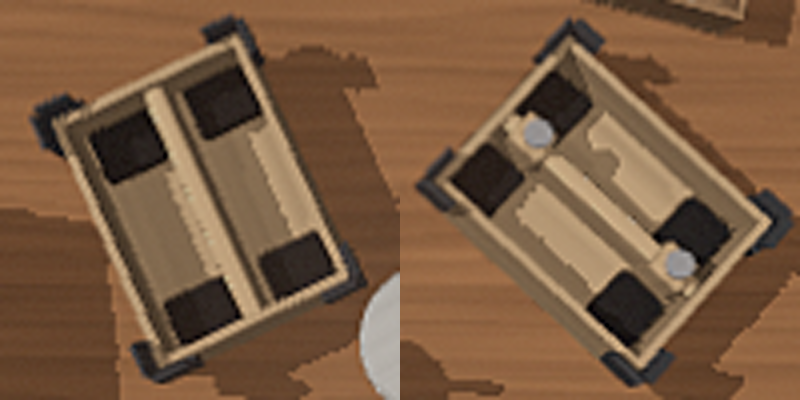

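View pics/z2.png

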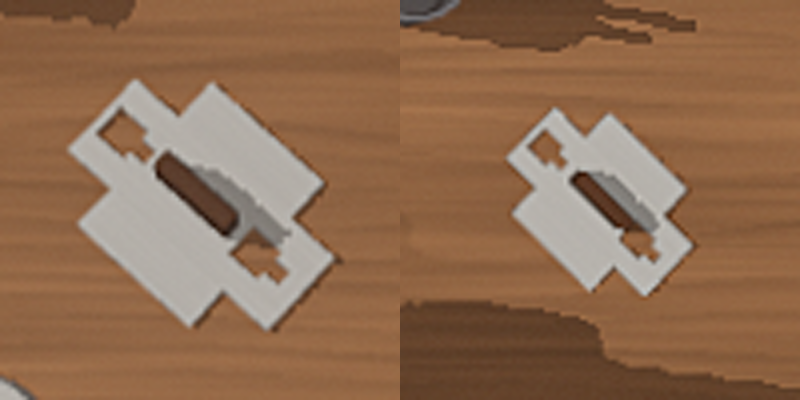

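View pics/z3.png

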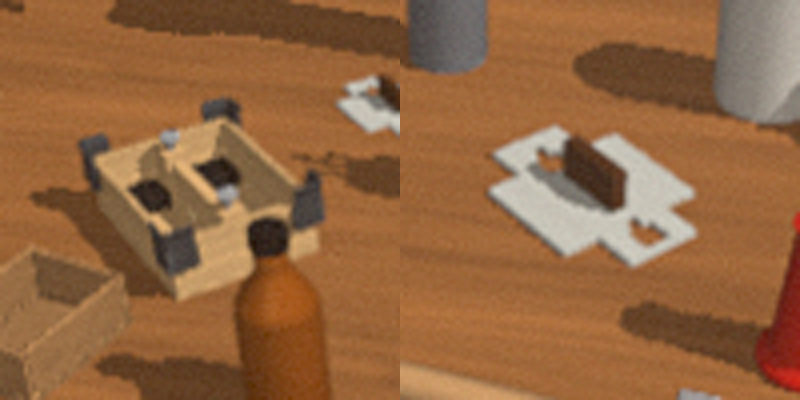

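```bash
cat >> h.py <<'E'
def fitrect(P,L=.160,W=.120):
    # rigid 2D fit of corners ordered (+,+),(-,+),(-,-),(+,-)
    M=np.array([[L/2,W/2],[-L/2,W/2],[-L/2,-W/2],[L/2,-W/2]]);return rigid(M,P)
def rigid(M,P):
    P=np.asarray(P)[:,:2];m=M.mean(0);p=P.mean(0)
    H=(M-m).T@(P-p);a=np.arctan2(H[0,1]-H[1,0],H[0,0]+H[1,1])
    R=np.array([[np.cos(a),-np.sin(a)],[np.sin(a),np.cos(a)]])
    t=p-R@m;res=P-(M@R.T+t);return t,np.degrees(a),np.round(res*1000,1)
E
python3 - <<'E'
from h import *
t=cv2.imread('pics/top0.png');g=cv2.cvtColor(t,cv2.COLOR_BGR2GRAY)
def crop2px(p,o): return (np.array(p,float)+.5)/4-.5+np.array(o)
# base: order so that long axis = x ; crop pts: TL(55,120) TR(240,35) BR(345,275) BL(165,360)
b=crop2px([(55,120),(240,35),(345,275),(165,360)],(102,178))
P=plane('top',b,.050);
print([np.linalg.norm(P[i]-P[(i+1)%4]).round(4) for i in range(4)])
# ang: +x chosen up image (TL-TR end), +y = left
print('base',fitrect(P[[0,3,2,1]]))
l=crop2px([(172,38),(372,222),(242,365),(40,185)],(368,180))
P=plane('top',l,.050);print([np.linalg.norm(P[i]-P[(i+1)%4]).round(4) for i in range(4)])
# image: up=+x, left=+y. +x end = upper-left (172,38),(40,185); +y side: (40,185)/(242,365)
print('tray',fitrect(P[[3,2,1,0]]))
S=plane('top',crop2px([(138,133),(280,263)],(368,180)),.063);print('studs',S,np.linalg.norm(S[0]-S[1]),S.mean(0))
# white cover
hsv=cv2.cvtColor(t,cv2.COLOR_BGR2HSV)
m=((hsv[...,1]<60)&(hsv[...,2]>100)).astype(np.uint8)
for f in [(267,200),(380,330)]:
    x,y=f;sub=np.zeros_like(m);sub[y-48:y+48,x-48:x+48]=m[y-48:y+48,x-48:x+48]
    c=max(cv2.findContours(sub,0,2)[0],key=cv2.contourArea);print(f,cv2.contourArea(c),cv2.minAreaRect(c))
c1=crop2px([(135,80),(68,148),(268,330),(335,260)],(217,150))
P=plane('top',c1,.005);print([np.linalg.norm(P[i]-P[(i+1)%4]).round(4) for i in range(4)])
# cover +x toward lower right; world: image down=-x, right=-y. +x end:(268,330),(335,260). +y = left of +x: (335,260)
print('cover',rigid(np.array([[-.082,.03],[-.082,-.03],[.082,-.03],[.082,.03]]),P))
h=plane('top',crop2px([(122,130),(252,250)],(217,150)),.0025);print('holes',h)
gr=plane('top',crop2px([(162,158),(232,227)],(217,150)),.039);print('grip',gr,np.linalg.norm(gr[0]-gr[1]))
E
```

```text
[np.float64(0.1188), np.float64(0.1562), np.float64(0.1137), np.float64(0.1569)]
base (array([0.47854818, 0.29553003]), np.float64(26.44477125979926), array([[-1. , -0.9],
       [ 3.2, -2.2],
       [ 0.1,  3.3],
       [-2.3, -0.2]]))
[np.float64(0.1581), np.float64(0.116), np.float64(0.1551), np.float64(0.1197)]
tray (array([ 0.47803545, -0.32743096]), np.float64(47.26308879475466), array([[-1.5, -1.6],
       [ 3.5,  0.5],
       [-0.8,  1.7],
       [-1.1, -0.7]]))
studs [[ 0.51586136 -0.2847892   0.063     ]
 [ 0.44097699 -0.36530587  0.063     ]] 0.10995727814159958 [ 0.47841918 -0.32504754  0.063     ]
(267, 200) 2527.0 ((266.9867858886719, 200.6962127685547), (67.38817596435547, 49.57361602783203), 42.51044845581055)
(380, 330) 1318.0 ((379.5, 330.0), (48.790367126464844, 34.64822769165039), 45.0)
[np.float64(0.0588), np.float64(0.1651), np.float64(0.0588), np.float64(0.1652)]
cover (array([0.5523018 , 0.02981282]), np.float64(-132.02356122769564), array([[-0.5,  0.6],
       [ 1. ,  0.4],
       [ 0.5, -0.6],
       [-1. , -0.5]]))
holes [[ 0.59809578  0.07870756  0.0025    ]
 [ 0.52463686 -0.00151006  0.0025    ]]
grip [[0.57292966 0.05261542 0.039     ]
 [0.53192035 0.01069738 0.039     ]] 0.05864201076628909
```

```bash
python3 - <<'E'
from h import *
t=cv2.imread('pics/top0.png');s=cv2.imread('pics/scene0.png')
hsv=cv2.cvtColor(t,cv2.COLOR_BGR2HSV)
for (x,y,nm) in((102,178,'base'),(368,180,'tray')):
    sub=t[y:y+100,x:x+100].astype(int)
    m=((sub.max(2)<60)).astype(np.uint8)
    n,lab,st,ce=cv2.connectedComponentsWithStats(m)
    for i in range(1,n):
        if st[i,4]>40:
            p=ce[i]+[x,y]; col=sub[lab==i].mean(0).round()
            print(nm,st[i],p.round(1),col,plane('top',p,.019).round(4),plane('top',p,.064).round(4))
def im(img,x,y,w,h,f): return cv2.resize(img[y:y+h,x:x+w],None,fx=f,fy=f,interpolation=cv2.INTER_CUBIC)
cv2.imwrite('pics/z4.png',np.hstack([im(s,340,185,80,80,6),im(t,112,180,50,80,6)]))
E
```

```text
base [51  4 15 13 54] [159.9 186.7] [37. 38. 42.] [[0.5806 0.2884 0.019 ]] [[0.5706 0.2781 0.064 ]]
base [ 46  16  19  19 227] [157.1 203.2] [25. 29. 38.] [[0.5399 0.293  0.019 ]] [[0.5314 0.2825 0.064 ]]
base [ 8 24 13 15 70] [114.8 207.9] [32. 31. 33.] [[0.5273 0.3951 0.019 ]] [[0.5193 0.3809 0.064 ]]
base [ 22  27  20  19 228] [133.8 214.2] [22. 26. 32.] [[0.5124 0.348  0.019 ]] [[0.505  0.3356 0.064 ]]
base [ 65  58  19  17 187] [175.8 243.9] [31. 36. 44.] [[0.4425 0.2437 0.019 ]] [[0.4376 0.235  0.064 ]]
base [ 41  69  19  17 189] [152.2 255.2] [27. 31. 40.] [[0.4148 0.2986 0.019 ]] [[0.411 0.288 0.064]]
base [33 86 18 10 63] [142.4 268.6] [36. 38. 44.] [[0.3829 0.3203 0.019 ]] [[0.3803 0.3088 0.064 ]]
tray [34  5 17 11 49] [410.9 189.3] [44. 43. 46.] [[ 0.5818 -0.319   0.019 ]] [[ 0.5718 -0.307   0.064 ]]
tray [ 29  18  19  18 161] [406.9 205.4] [24. 29. 37.] [[ 0.542  -0.3079  0.019 ]] [[ 0.5335 -0.2963  0.064 ]]
tray [ 13  36  18  18 181] [389.6 224.4] [25. 29. 39.] [[ 0.4953 -0.2647  0.019 ]] [[ 0.4885 -0.2547  0.064 ]]
tray [86 48 12 16 74] [460.1 234.8] [48. 46. 46.] [[ 0.4718 -0.4351  0.019 ]] [[ 0.4659 -0.4188  0.064 ]]
tray [ 63  50  20  19 176] [441.3 237.4] [28. 29. 34.] [[ 0.465  -0.3889  0.019 ]] [[ 0.4593 -0.3743  0.064 ]]
tray [ 47  68  19  19 205] [424.1 256.7] [26. 28. 33.] [[ 0.4185 -0.3456  0.019 ]] [[ 0.4145 -0.3326  0.064 ]]
tray [50 87 18 10 65] [426.9 271.2] [45. 44. 45.] [[ 0.3841 -0.3512  0.019 ]] [[ 0.3814 -0.338   0.064 ]]
```

View pics/z4.png

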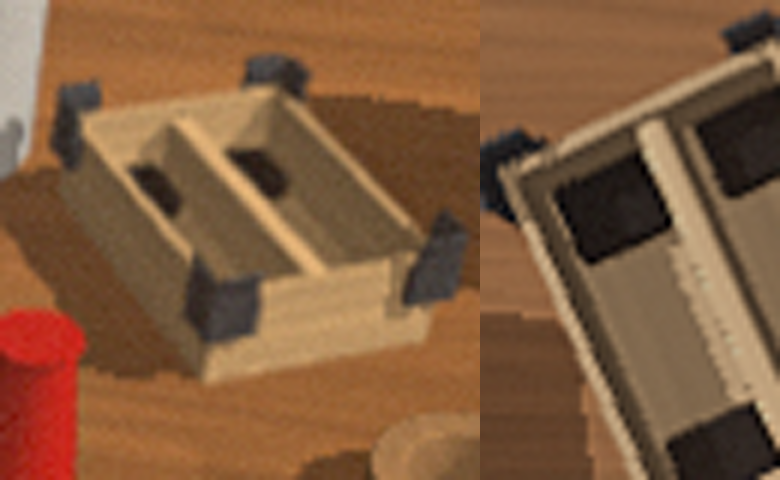

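```bash
cat >> h.py <<'E'
def togo(x,y,z,yaw):  # yaw = desired tool-y world angle (tool x down)
    s=readout.get_state();R=s['tool_rot'];p=s['tcp_pos']
    a=np.degrees(np.arctan2(R[1,1],R[0,1]));d=(yaw-a+180)%360-180
    c,q=np.cos(np.radians(yaw)),np.sin(np.radians(yaw))
    e=np.array([x,y,z])-p
    print('t',round(s['clock'],2),'tcp',p.round(4),'yaw',a.round(2),'turn about tool x',round(-d,2),'tilt',R[:,0].round(3),
     'AFTER TURN shift x,y,z',(-e[2]).round(4),(e[0]*c+e[1]*q).round(4),(e[0]*q-e[1]*c).round(4),'F',s['contact_force'].round(1),'w',round(s['gripper_width'],3))
E
python3 -m creep '[[0,0,0,-7.2,0,0,0.04],[0,0,0,-7.2,0,0,0.04],[0,0,0,-7.2,0,0,0.04],[0,0,0,-7.2,0,0,0.04],[0,0.014,-0.0428,0,0,0,0.04],[0,0.014,-0.0428,0,0,0,0.04],[0,0.014,-0.0428,0,0,0,0.04],[0,0.014,-0.0428,0,0,0,0.04],[0,0.014,-0.0428,0,0,0,0.04],[0,0.014,-0.0428,0,0,0,0.04]]'
python3 -c "
from h import *
togo(.4784,-.325,.12,-43)"
```

```text
clock: 1.1
tcp_pos: [0.4016, -0.3673, 0.2298]
tool_rot: [[-0.0, 0.731, -0.683], [0.0, -0.683, -0.731], [-1.0, -0.001, 0.0]]
contact_force: [0.2, -0.5, -0.4]
gripper_width: 0.47
t 1.1 tcp [ 0.4016 -0.3673  0.2298] yaw -43.05 turn about tool x -0.05 tilt [-0.  0. -1.] AFTER TURN shift x,y,z 0.1098 0.0273 -0.0833 F [ 0.2 -0.5 -0.4] w 0.47
```

```bash
python3 -m creep '[[0,0.0136,-0.0416,0,0,0,0.04],[0,0.0137,-0.0417,0,0,0,0.04],[0.04,0,0,0,0,0,0.04],[0.04,0,0,0,0,0,0.04],[0.03,0,0,0,0,0,0.04],[0,0,0,0,0,0,0.04],[0,0,0,0,0,0,0.04]]'
python3 - <<'E'
from h import *
p,d=imaging.get_image('top');cv2.imwrite('pics/top1.png',p[:,:,::-1])
q,d=imaging.get_image('scene');cv2.imwrite('pics/sc1.png',q[:,:,::-1])
cv2.imwrite('pics/z5.png',np.hstack([cv2.resize(p[170:290,350:470,::-1],None,fx=3.3,fy=3.3,interpolation=2),cv2.resize(q[130:250,120:240,::-1],None,fx=3.3,fy=3.3,interpolation=2)]))
togo(.4784,-.325,.04,-43)
E
```

```text
clock: 1.8
tcp_pos: [0.4771, -0.3264, 0.1207]
tool_rot: [[-0.0, 0.731, -0.683], [0.0, -0.683, -0.731], [-1.0, -0.0, 0.0]]
contact_force: [0.2, 0.4, 0.0]
gripper_width: 0.464
t 1.9 tcp [ 0.478  -0.3271  0.1227] yaw -43.06 turn about tool x -0.06 tilt [ 0.003 -0.002 -1.   ] AFTER TURN shift x,y,z 0.0827 -0.0011 -0.0019 F [ 0.7 -0.9  0.1] w 0.467
```

View pics/z5.png

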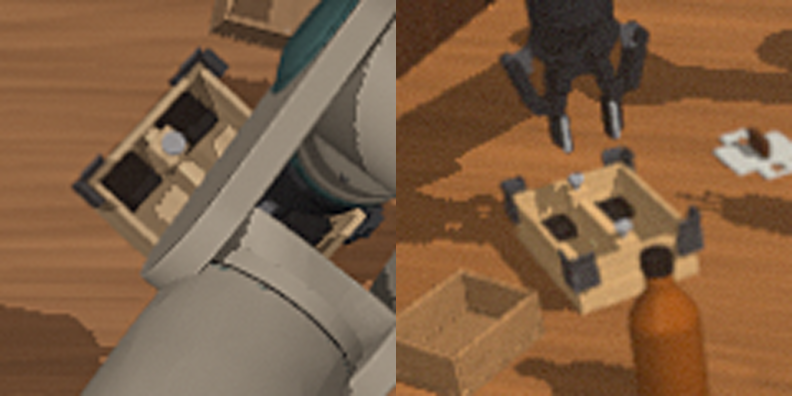

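The jaws stand over the tray centre and straddle the divider in both views, so I'll descend and grip.

```bash
python3 -m creep '[[0.03,0,-0.001,0,0,0,0.04],[0.03,0,-0.001,0,0,0,0.04],[0.021,0,0,0,0,0,0.04],[0,0,0,0,0,0,0.04],[0,0,0,0,0,0,0.0],[0,0,0,0,0,0,0.0],[0,0,0,0,0,0,0.0],[0,0,0,0,0,0,0.0],[0,0,0,0,0,0,0.0],[0,0,0,0,0,0,0.0]]'
python3 -c "
from h import *
togo(.4784,-.325,.04,-43)"
```

```text
clock: 2.9
tcp_pos: [0.4797, -0.3259, 0.042]
tool_rot: [[0.004, 0.731, -0.683], [-0.003, -0.683, -0.731], [-1.0, 0.005, -0.0]]
contact_force: [-1.9, 0.7, 7.4]
gripper_width: 0.083
t 2.9 tcp [ 0.4797 -0.3259  0.042 ] yaw -43.05 turn about tool x -0.05 tilt [ 0.004 -0.003 -1.   ] AFTER TURN shift x,y,z 0.002 -0.0016 0.0002 F [-1.9  0.7  7.4] w 0.083
```

```bash
python3 -m creep '[[0,0,0,0,0,0,0.0],[0,0,0,0,0,0,0.0],[0,0,0,0,0,0,0.0]]'
python3 - <<'E'
from h import *
q,d=imaging.get_image('scene')
cv2.imwrite('pics/z6.png',cv2.resize(q[130:240,120:240,::-1],None,fx=5,fy=5,interpolation=2))
togo(.4784,-.325,.04,-43)
E
```

```text
clock: 3.2
tcp_pos: [0.4797, -0.3259, 0.042]
tool_rot: [[0.004, 0.731, -0.683], [-0.003, -0.683, -0.731], [-1.0, 0.005, -0.0]]
contact_force: [-0.3, 1.1, 6.4]
gripper_width: 0.088
t 3.25 tcp [ 0.4797 -0.3259  0.042 ] yaw -43.05 turn about tool x -0.05 tilt [ 0.004 -0.003 -1.   ] AFTER TURN shift x,y,z 0.002 -0.0015 0.0002 F [-1.1  0.5  6.7] w 0.082
```

View pics/z6.png

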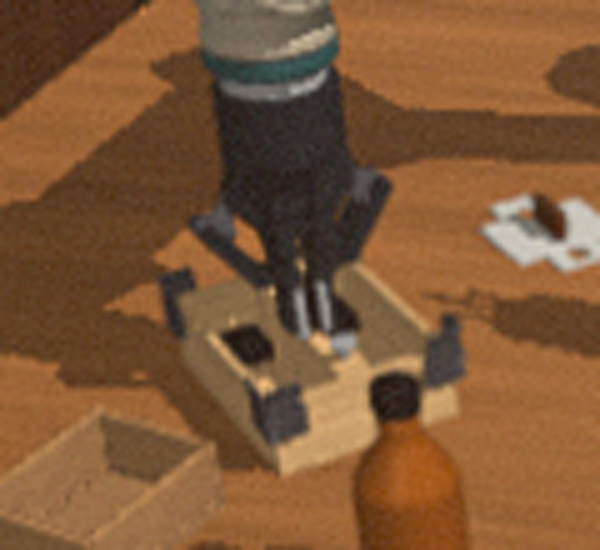

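The fingers have stopped on the divider and hold steady at about 0.085. Lifting.

```bash
python3 -m creep '[[-0.01,0,0,0,0,0,0.0],[-0.02,0,0,0,0,0,0.0],[-0.03,0,0,0,0,0,0.0],[-0.04,0,0,0,0,0,0.0],[-0.04,0,0,0,0,0,0.0],[-0.04,0,0,0,0,0,0.0],[-0.03,0,0,0,0,0,0.0],[-0.02,0,0,0,0,0,0.0],[0,0,0,0,0,0,0.0]]'
python3 - <<'E'
from h import *
q,d=imaging.get_image('scene');cv2.imwrite('pics/sc3.png',q[:,:,::-1])
togo(.478,.296,.27,-63.3)
E
```

```text
clock: 4.15
tcp_pos: [0.479, -0.3253, 0.2729]
tool_rot: [[0.005, 0.731, -0.683], [-0.004, -0.683, -0.731], [-1.0, 0.006, -0.0]]
contact_force: [0.4, -0.2, -5.1]
gripper_width: 0.074
t 4.2 tcp [ 0.4786 -0.3249  0.2701] yaw -43.05 turn about tool x 20.25 tilt [ 0.002 -0.001 -1.   ] AFTER TURN shift x,y,z 0.0001 -0.555 -0.2785 F [ 0.3  0.1 -7.2] w 0.075
```

View pics/sc3.png

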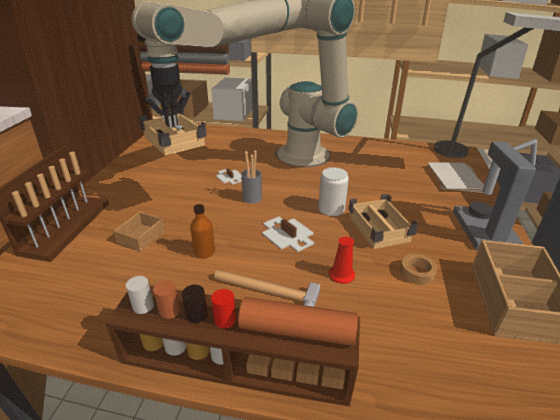

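The tray is held level at about 0.23 m. Carrying it over to the base tray.

```bash
python3 -m creep '[[0,0,0,6.75,0,0,0.0],[0,0,0,6.75,0,0,0.0],[0,0,0,6.75,0,0,0.0],[0,-0.02,-0.01,0,0,0,0.0],[0,-0.0396,-0.0199,0,0,0,0.0],[0,-0.0396,-0.0199,0,0,0,0.0],[0,-0.0396,-0.0199,0,0,0,0.0],[0,-0.0396,-0.0199,0,0,0,0.0],[0,-0.0396,-0.0199,0,0,0,0.0],[0,-0.0396,-0.0199,0,0,0,0.0]]'
python3 -m creep '[[0,-0.0396,-0.0199,0,0,0,0.0],[0,-0.0396,-0.0199,0,0,0,0.0],[0,-0.0396,-0.0199,0,0,0,0.0],[0,-0.0396,-0.0199,0,0,0,0.0],[0,-0.0396,-0.0199,0,0,0,0.0],[0,-0.0396,-0.0199,0,0,0,0.0],[0,-0.0396,-0.0199,0,0,0,0.0],[0,-0.02,-0.01,0,0,0,0.0],[0,0,0,0,0,0,0.0],[0,0,0,0,0,0,0.0]]'
python3 - <<'E'
from h import *
togo(.478,.296,.15,-63.3)
E
```

```text
clock: 5.2
tcp_pos: [0.4776, -0.0349, 0.2681]
tool_rot: [[-0.001, 0.449, -0.894], [0.0, -0.894, -0.449], [-1.0, -0.001, 0.001]]
contact_force: [-0.1, 0.7, 0.6]
gripper_width: 0.001
clock: 6.2
tcp_pos: [0.4778, 0.2957, 0.2681]
tool_rot: [[-0.001, 0.45, -0.893], [-0.001, -0.893, -0.45], [-1.0, 0.001, 0.002]]
contact_force: [1.2, -0.2, 0.1]
gripper_width: -0.004
t 6.2 tcp [0.4778 0.2957 0.2681] yaw -63.26 turn about tool x 0.04 tilt [-0.001 -0.001 -1.   ] AFTER TURN shift x,y,z 0.1181 -0.0002 -0.0003 F [ 1.2 -0.2  0.1] w -0.004
```

The gripper reads shut with no load, so the tray slipped out on the way. I'll look.

```bash
python3 - <<'E'
from h import *
p,d=imaging.get_image('top');cv2.imwrite('pics/top4.png',p[:,:,::-1])
q,d=imaging.get_image('scene');cv2.imwrite('pics/sc4.png',q[:,:,::-1])
E
```

```text
(no output)
```

View pics/top4.png

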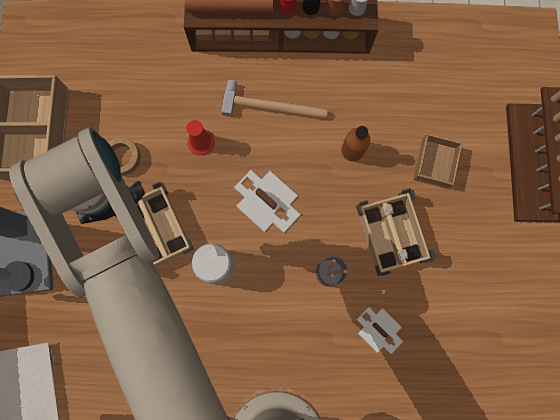

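View pics/sc4.png

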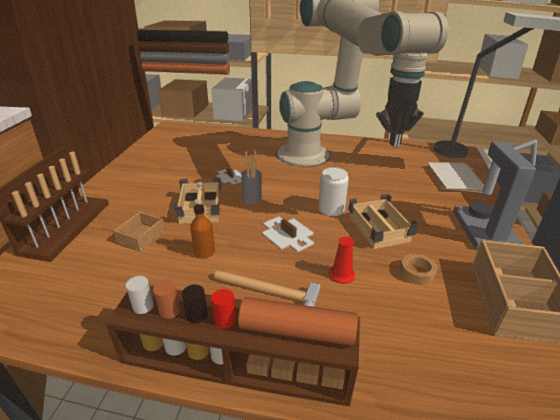

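The tray fell upright at top px (395,232). The bystanders haven't moved: brushes at (332,271), bottle at (356,144), small cover at (380,330). I'll measure it again and grip deeper this time.

```bash
python3 - <<'E'
from h import *
t=cv2.imread('pics/top4.png')
cv2.imwrite('pics/z7.png',cv2.resize(t[180:284,345:445],None,fx=5.5,fy=5.5,interpolation=2))
s=cv2.imread('pics/sc4.png');cv2.imwrite('pics/z8.png',cv2.resize(s[140:260,160:300],None,fx=5,fy=5,interpolation=2))
a,b=cv2.imread('pics/top0.png'),t
d=cv2.absdiff(a,b).max(2); print([ (n,int(d[y-22:y+22,x-22:x+22].mean())) for n,x,y in(('brush',332,271),('bottle',356,144),('scover',380,330),('box',440,160),('cover',267,200))])
E
```

```text
[('brush', 19), ('bottle', 3), ('scover', 35), ('box', 3), ('cover', 3)]
```

View pics/z7.png

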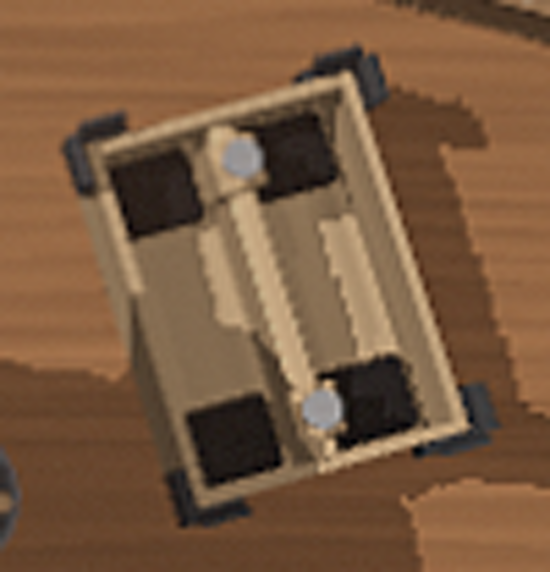

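View pics/z8.png

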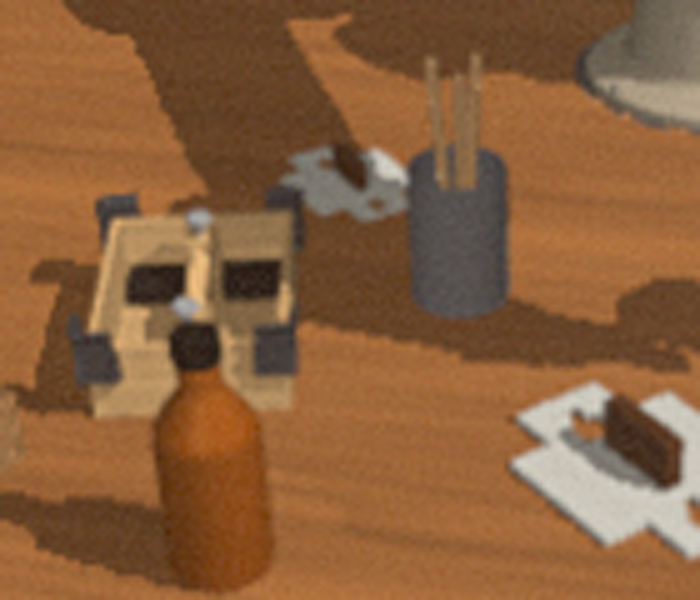

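```bash
python3 - <<'E'
from h import *
c=lambda p:(np.array(p,float)+.5)/5.5-.5+np.array((345,180))
S=plane('top',c([(242,157),(321,408)]),.063);e=S[0]-S[1];print(S,np.linalg.norm(e),S.mean(0),np.degrees(np.arctan2(e[1],e[0])))
P=plane('top',c([(98,148),(352,75),(468,428),(205,503)]),.05)
print('rim',fitrect(P[[0,3,2,1]]))
a=np.degrees(np.arctan2(e[1],e[0]));m=S.mean(0)
togo(m[0],m[1],.27,a-90)
E
```

```text
[[ 0.52662392 -0.25343189  0.063     ]
 [ 0.42096511 -0.28404276  0.063     ]] 0.11000368365579465 [ 0.47379452 -0.26873732  0.063     ] 16.157059411894988
rim (array([ 0.47343336, -0.27162556]), np.float64(16.259753186168208), array([[-1.3, -3. ],
       [ 2.2, -0.9],
       [ 0.8,  2. ],
       [-1.7,  2. ]]))
t 6.3 tcp [0.4782 0.2949 0.2688] yaw -63.37 turn about tool x 10.47 tilt [-0.    -0.001 -1.   ] AFTER TURN shift x,y,z -0.0012 0.5401 0.1611 F [ 0.4  0.2 -0. ] w 0.0
```

```bash
python3 -m creep '[[0,0.02,0.006,5.25,0,0,0.04],[0,0.0415,0.0124,5.25,0,0,0.04],[0,0.0415,0.0124,0,0,0,0.04],[0,0.0415,0.0124,0,0,0,0.04],[0,0.0415,0.0124,0,0,0,0.04],[0,0.0415,0.0124,0,0,0,0.04],[0,0.0415,0.0124,0,0,0,0.04],[0,0.0415,0.0124,0,0,0,0.04],[0,0.0415,0.0124,0,0,0,0.04],[0,0.0415,0.0124,0,0,0,0.04]]'
python3 -c "
from h import *
togo(.4738,-.270,.12,-73.8)"
```

```text
clock: 7.3
tcp_pos: [0.4817, -0.117, 0.2694]
tool_rot: [[0.001, 0.277, -0.961], [-0.001, -0.961, -0.277], [-1.0, 0.001, -0.001]]
contact_force: [0.7, 0.4, -0.2]
gripper_width: 0.463
t 7.3 tcp [ 0.4817 -0.117   0.2694] yaw -73.91 turn about tool x -0.11 tilt [ 0.001 -0.001 -1.   ] AFTER TURN shift x,y,z 0.1494 0.1447 0.0503 F [ 0.7  0.4 -0.2] w 0.463
```

```bash
python3 -m creep '[[0,0.0412,0.0136,0,0,0,0.04],[0,0.0412,0.0136,0,0,0,0.04],[0,0.0412,0.0136,0,0,0,0.04],[0,0.0211,0.0095,0,0,0,0.04],[0.04,0,0,0,0,0,0.04],[0.04,0,0,0,0,0,0.04],[0.04,0,0,0,0,0,0.04],[0.029,0,0,0,0,0,0.04],[0,0,0,0,0,0,0.04],[0,0,0,0,0,0,0.04]]'
python3 - <<'E'
from h import *
q,d=imaging.get_image('scene')
cv2.imwrite('pics/z9.png',cv2.resize(q[110:230,150:270,::-1],None,fx=5,fy=5,interpolation=2))
for i in range(2): togo(.4738,-.270,.034,-73.8)
E
```

```text
clock: 8.3
tcp_pos: [0.4745, -0.2679, 0.1212]
tool_rot: [[0.001, 0.278, -0.961], [-0.0, -0.961, -0.278], [-1.0, 0.001, -0.0]]
contact_force: [0.7, -0.7, -0.2]
gripper_width: 0.467
t 8.35 tcp [ 0.4752 -0.2682  0.1224] yaw -73.85 turn about tool x -0.05 tilt [ 0.003 -0.002 -1.   ] AFTER TURN shift x,y,z 0.0884 0.0013 0.0019 F [ 0.9 -0.2  0.9] w 0.469
t 8.35 tcp [ 0.4752 -0.2682  0.1224] yaw -73.85 turn about tool x -0.05 tilt [ 0.003 -0.002 -1.   ] AFTER TURN shift x,y,z 0.0884 0.0013 0.0019 F [ 0.9 -0.2  0.9] w 0.469
```

View pics/z9.png

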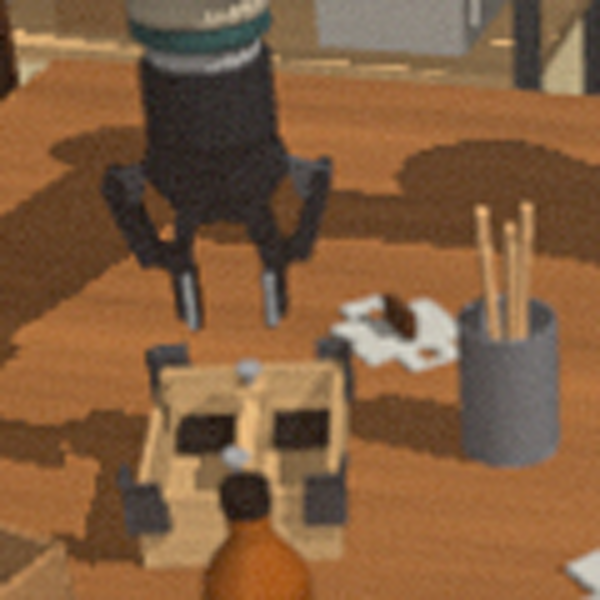

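```bash
python3 -m creep '[[0.03,0.001,0.001,0,0,0,0.04],[0.03,0,0,0,0,0,0.04],[0.02,0,0,0,0,0,0.04],[0.007,0,0,0,0,0,0.03],[0,0,0,0,0,0,0.02],[0,0,0,0,0,0,0.02],[0,0,0,0,0,0,0.02]]'
python3 -m creep '[[0,0,0,0,0,0,0.014],[0,0,0,0,0,0,0.014],[0,0,0,0,0,0,0.014],[0,0,0,0,0,0,0.0]]'
python3 -m creep '[[0,0,0,0,0,0,0.0],[0,0,0,0,0,0,0.0]]'
python3 -m creep '[[0,0,0,0,0,0,0.0],[0,0,0,0,0,0,0.0],[0,0,0,0,0,0,0.0]]'

```

```text
clock: 9.05
tcp_pos: [0.4752, -0.2692, 0.0352]
tool_rot: [[0.003, 0.279, -0.96], [-0.002, -0.96, -0.279], [-1.0, 0.003, -0.002]]
contact_force: [-0.6, -0.1, 0.4]
gripper_width: 0.233
clock: 9.45
tcp_pos: [0.4747, -0.2691, 0.0342]
tool_rot: [[0.002, 0.279, -0.96], [-0.002, -0.96, -0.279], [-1.0, 0.002, -0.001]]
contact_force: [0.4, -1.9, 5.4]
gripper_width: 0.115
clock: 9.65
tcp_pos: [0.4747, -0.2691, 0.0342]
tool_rot: [[0.002, 0.279, -0.96], [-0.002, -0.96, -0.279], [-1.0, 0.002, -0.001]]
contact_force: [1.2, -1.8, 5.3]
gripper_width: 0.115
clock: 9.95
tcp_pos: [0.4748, -0.2691, 0.0342]
tool_rot: [[0.002, 0.279, -0.96], [-0.002, -0.96, -0.279], [-1.0, 0.002, -0.001]]
contact_force: [0.5, -1.0, 5.9]
gripper_width: 0.117
```

Width is now 0.116 (about 10 mm) and steady, so depth was the cause. I'll lift gently and watch the width.

```bash
python3 -m creep '[[-0.005,0,0,0,0,0,0.0],[-0.01,0,0,0,0,0,0.0],[-0.015,0,0,0,0,0,0.0],[-0.01,0,0,0,0,0,0.0],[0,0,0,0,0,0,0.0],[0,0,0,0,0,0,0.0]]'
python3 -m creep '[[0,0,0,0,0,0,0.0],[0,0,0,0,0,0,0.0],[0,0,0,0,0,0,0.0],[0,0,0,0,0,0,0.0]]'
```

```text
clock: 10.55
tcp_pos: [0.4742, -0.2685, 0.0734]
tool_rot: [[0.0, 0.279, -0.96], [-0.0, -0.96, -0.279], [-1.0, 0.0, -0.0]]
contact_force: [-0.5, 0.8, -6.0]
gripper_width: 0.116
clock: 10.95
tcp_pos: [0.474, -0.2684, 0.0728]
tool_rot: [[-0.0, 0.279, -0.96], [0.0, -0.96, -0.279], [-1.0, -0.0, 0.0]]
contact_force: [-0.0, -0.3, -4.7]
gripper_width: 0.119
```

```bash
python3 -m creep '[[-0.01,0,0,0,0,0,0.0],[-0.02,0,0,0,0,0,0.0],[-0.025,0,0,0,0,0,0.0],[-0.025,0,0,0,0,0,0.0],[-0.025,0,0,0,0,0,0.0],[-0.025,0,0,0,0,0,0.0],[-0.02,0,0,-2.6,0,0,0.0],[-0.014,0,0,-2.6,0,0,0.0],[-0.006,0,0,-2.6,0,0,0.0],[0,0,0,-2.6,0,0,0.0]]'
python3 - <<'E'
from h import *
togo(.478,.2957,.24,-63.3)
E
```

```text
clock: 11.95
tcp_pos: [0.4745, -0.2687, 0.2456]
tool_rot: [[0.003, 0.449, -0.893], [-0.002, -0.893, -0.449], [-1.0, 0.003, -0.002]]
contact_force: [0.3, -0.2, -4.9]
gripper_width: 0.117
t 11.95 tcp [ 0.4745 -0.2687  0.2456] yaw -63.29 turn about tool x 0.01 tilt [ 0.003 -0.002 -1.   ] AFTER TURN shift x,y,z 0.0056 -0.5026 -0.2567 F [ 0.3 -0.2 -4.9] w 0.117
```

```bash
python3 -m creep '[[0,-0.0089,-0.0045,0,0,0,0],[0,-0.0178,-0.0091,0,0,0,0],[0,-0.0267,-0.01365,0,0,0,0],[0,-0.0267,-0.01365,0,0,0,0],[0,-0.0267,-0.01365,0,0,0,0],[0,-0.0267,-0.01365,0,0,0,0],[0,-0.0267,-0.01365,0,0,0,0],[0,-0.0267,-0.01365,0,0,0,0],[0,-0.0267,-0.01365,0,0,0,0],[0,-0.0267,-0.01365,0,0,0,0]]'
python3 -m creep '[[0,-0.0267,-0.01365,0,0,0,0],[0,-0.0267,-0.01365,0,0,0,0],[0,-0.0267,-0.01365,0,0,0,0],[0,-0.0267,-0.01365,0,0,0,0],[0,-0.0267,-0.01365,0,0,0,0],[0,-0.0267,-0.01365,0,0,0,0],[0,-0.0267,-0.01365,0,0,0,0],[0,-0.0267,-0.01365,0,0,0,0],[0,-0.0223,-0.0114,0,0,0,0],[0,-0.0134,-0.0068,0,0,0,0]]'
python3 -c "
from h import *
togo(.478,.2957,.24,-63.3)"
```

```text
clock: 12.95
tcp_pos: [0.4758, 0.0032, 0.2434]
tool_rot: [[0.0, 0.447, -0.895], [0.0, -0.895, -0.447], [-1.0, -0.0, -0.0]]
contact_force: [0.7, -0.7, -4.4]
gripper_width: 0.114
clock: 13.95
tcp_pos: [0.4777, 0.2834, 0.2431]
tool_rot: [[-0.001, 0.448, -0.894], [0.0, -0.894, -0.448], [-1.0, -0.0, 0.0]]
contact_force: [1.0, -0.8, -5.6]
gripper_width: 0.115
t 13.95 tcp [0.4777 0.2834 0.2431] yaw -63.35 turn about tool x -0.05 tilt [-0.001  0.    -1.   ] AFTER TURN shift x,y,z 0.0031 -0.0109 -0.0058 F [ 1.  -0.8 -5.6] w 0.115
```

```bash
python3 -m creep '[[0.01,-0.0055,-0.003,0,0,0,0],[0.02,-0.0054,-0.0028,0,0,0,0],[0.025,0,0,0,0,0,0],[0.025,0,0,0,0,0,0],[0.02,0,0,0,0,0,0],[0.012,0,0,0,0,0,0],[0.006,0,0,0,0,0,0],[0,0,0,0,0,0,0],[0,0,0,0,0,0,0]]'
python3 - <<'E'
from h import *
p,d=imaging.get_image('top');cv2.imwrite('pics/top5.png',p[:,:,::-1])
q,d=imaging.get_image('scene');cv2.imwrite('pics/sc5.png',q[:,:,::-1])
cv2.imwrite('pics/z10.png',cv2.resize(q[155:265,320:440,::-1],None,fx=5,fy=5,interpolation=2))
cv2.imwrite('pics/z11.png',cv2.resize(p[160:290,80:220,::-1],None,fx=4,fy=4,interpolation=2))
togo(.478,.2957,.125,-63.3)
E
```

```text
clock: 14.85
tcp_pos: [0.4795, 0.2938, 0.1262]
tool_rot: [[0.002, 0.448, -0.894], [0.001, -0.894, -0.448], [-1.0, 0.0, -0.002]]
contact_force: [0.3, 0.3, -6.2]
gripper_width: 0.115
t 14.95 tcp [0.4795 0.2939 0.1264] yaw -63.41 turn about tool x -0.11 tilt [ 0.002  0.001 -1.   ] AFTER TURN shift x,y,z 0.0014 -0.0023 0.0006 F [-0.2 -0.5 -5.3] w 0.117
```

View pics/z10.png

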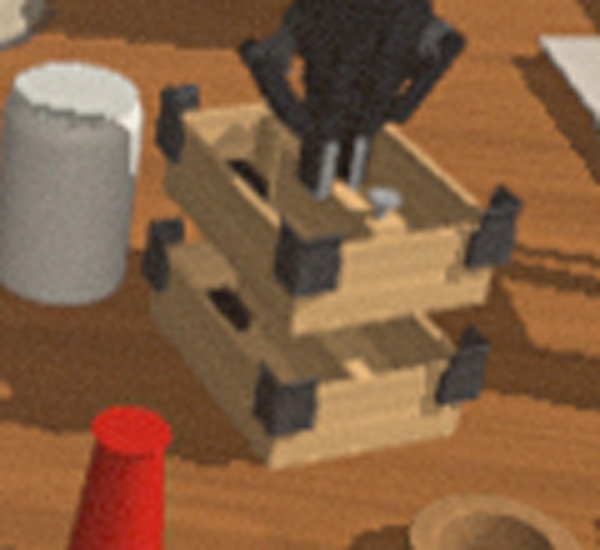

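View pics/z11.png

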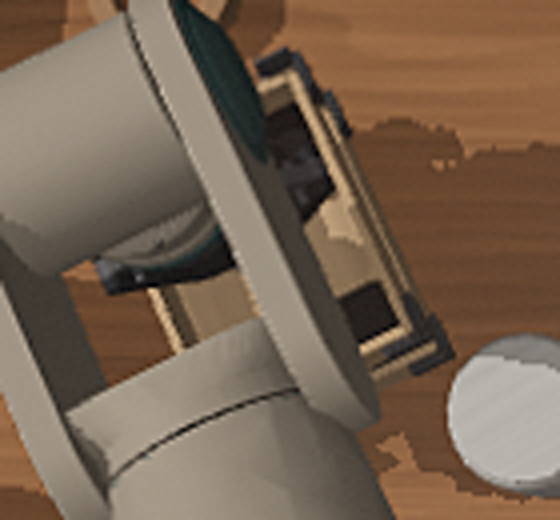

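```bash
python3 - <<'E'
from h import *
def pts(cx,cy,yaw,z0):
    a=np.radians(yaw);R=np.array([[np.cos(a),-np.sin(a)],[np.sin(a),np.cos(a)]])
    o=[]
    for sx,sy in((1,1),(1,-1),(-1,-1),(-1,1)):
        for (lx,ly,z) in((80,60,0),(80,60,50),(87,67,28),):
            o.append(np.r_[R@[sx*lx/1e3,sy*ly/1e3]+[cx,cy],z/1e3+z0])
    return np.array(o)
f=lambda P:(proj('scene',P)-[320,155]+.5)*5-.5
A=f(pts(.478,.2957,26.7,0));B=f(pts(.478,.2957,26.7,.092))
for a,b,l in zip(A,B,[(c,k) for c in('++','+-','--','-+') for k in('wallbot','rim','anglebot')]): print(l,'base',a.round(),'loose',b.round(),'shift',(a-b).round())
E
python3 - <<'E'
import cv2
s=cv2.imread('pics/sc5.png');cv2.imwrite('pics/z12.png',cv2.resize(s[165:255,365:430],None,fx=6.5,fy=6.5,interpolation=2))
E
```

```text
('++', 'wallbot') base [453. 435.] loose [486. 303.] shift [-33. 132.]
('++', 'rim') base [470. 365.] loose [505. 226.] shift [-34. 139.]
('++', 'anglebot') base [480. 401.] loose [515. 265.] shift [-35. 136.]
('+-', 'wallbot') base [267. 470.] loose [293. 336.] shift [-25. 134.]
('+-', 'rim') base [281. 399.] loose [307. 257.] shift [-26. 142.]
('+-', 'anglebot') base [269. 440.] loose [295. 302.] shift [-26. 139.]
('--', 'wallbot') base [148. 315.] loose [165. 188.] shift [-17. 127.]
('--', 'rim') base [157. 248.] loose [174. 115.] shift [-18. 133.]
('--', 'anglebot') base [138. 273.] loose [154. 144.] shift [-17. 130.]
('-+', 'wallbot') base [318. 287.] loose [342. 163.] shift [-23. 124.]
('-+', 'rim') base [331. 221.] loose [355.  91.] shift [-24. 130.]
('-+', 'anglebot') base [330. 243.] loose [353. 116.] shift [-24. 127.]
```

View pics/z12.png

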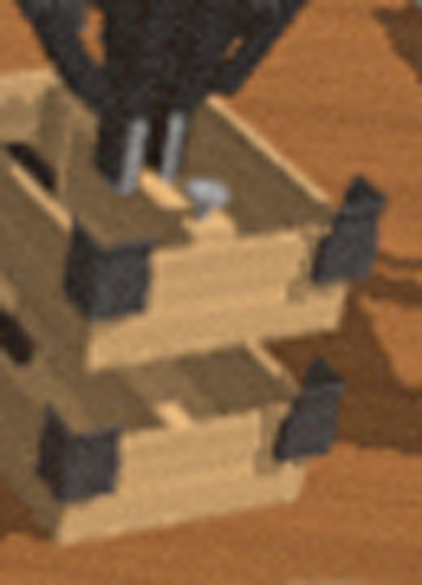

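The observed corner shifts between the loose tray and base (front-left −25,132; front-right −33,131 crop px) match the vertical-drop prediction within 2 px, about 1 mm. I'll nudge 0.8 mm towards the robot and lower, watching the force.

```bash
python3 -m creep '[[0.008,-0.0004,0.0007,0,0,0,0],[0.01,0,0,0,0,0,0],[0.008,0,0,0,0,0,0],[0.004,0,0,0,0,0,0],[0.002,0,0,0,0,0,0]]'
python3 -m creep '[[0.002,0,0,0,0,0,0],[0.002,0,0,0,0,0,0]]'
python3 -m creep '[[0.002,0,0,0,0,0,0],[0.001,0,0,0,0,0,0]]'
```

```text
clock: 15.45
tcp_pos: [0.4778, 0.2936, 0.0921]
tool_rot: [[-0.001, 0.448, -0.894], [-0.001, -0.894, -0.448], [-1.0, 0.0, 0.001]]
contact_force: [-0.1, -0.3, -4.8]
gripper_width: 0.115
clock: 15.65
tcp_pos: [0.4783, 0.2938, 0.0892]
tool_rot: [[0.001, 0.448, -0.894], [0.0, -0.894, -0.448], [-1.0, 0.0, -0.001]]
contact_force: [-0.1, -0.1, -5.8]
gripper_width: 0.115
clock: 15.85
tcp_pos: [0.4781, 0.2938, 0.086]
tool_rot: [[0.0, 0.448, -0.894], [-0.0, -0.894, -0.448], [-1.0, 0.0, -0.0]]
contact_force: [-0.3, 0.2, -5.6]
gripper_width: 0.118
```

```bash
python3 -m creep '[[0.001,0,0,0,0,0,0],[0.001,0,0,0,0,0,0],[0.001,0,0,0,0,0,0],[0,0,0,0,0,0,0]]'
python3 -m creep '[[0,0,0,0,0,0,0]]'
```

```text
clock: 16.25
tcp_pos: [0.4784, 0.2939, 0.0842]
tool_rot: [[0.001, 0.448, -0.894], [0.0, -0.894, -0.448], [-1.0, 0.0, -0.001]]
contact_force: [-2.9, -3.4, 2.8]
gripper_width: 0.116
clock: 16.35
tcp_pos: [0.4784, 0.2939, 0.0842]
tool_rot: [[0.001, 0.448, -0.894], [0.0, -0.894, -0.448], [-1.0, 0.0, -0.001]]
contact_force: [-5.3, -2.8, 5.4]
gripper_width: 0.116
```

The TCP sits exactly 50 mm above its pick height and the load has been taken up, so the tray is home. Releasing and backing off.

```bash
python3 -m creep '[[0,0,0,0,0,0,0.03],[0,0,0,0,0,0,0.04],[0,0,0,0,0,0,0.04],[-0.01,0,0,0,0,0,0.04],[-0.03,0,0,0,0,0,0.04],[-0.04,0,0,0,0,0,0.04],[-0.04,0,0,0,0,0,0.04],[-0.03,0,0,0,0,0,0.04]]'
python3 -m creep '[[0,0.03,0.015,0,0,0,0.04],[0,0.04,0.018,0,0,0,0.04],[0,0.04,0.018,0,0,0,0.04],[0,0.04,0.018,0,0,0,0.04],[0,0.04,0.018,0,0,0,0.04],[0,0.02,0,-5,0,0,0.04],[0,0.02,0,-8,0,0,0.04],[0,0,0,-8,0,0,0.04]]'
python3 - <<'E'
from h import *
p,d=imaging.get_image('top');cv2.imwrite('pics/top6.png',p[:,:,::-1])
q,d=imaging.get_image('scene');cv2.imwrite('pics/sc6.png',q[:,:,::-1])
cv2.imwrite('pics/z13.png',np.hstack([cv2.resize(q[165:275,325:435,::-1],None,fx=3.6,fy=3.6,interpolation=2),cv2.resize(p[170:280,95:205,::-1],None,fx=3.6,fy=3.6,interpolation=2)]))
togo(.552,.030,.2,-42)
E
```

```text
clock: 17.15
tcp_pos: [0.4785, 0.294, 0.237]
tool_rot: [[0.004, 0.448, -0.894], [0.002, -0.894, -0.448], [-1.0, -0.0, -0.004]]
contact_force: [-0.2, 0.5, -0.2]
gripper_width: 0.466
clock: 17.95
tcp_pos: [0.5056, 0.0479, 0.2339]
tool_rot: [[0.001, 0.74, -0.672], [-0.001, -0.672, -0.74], [-1.0, 0.001, -0.0]]
contact_force: [0.3, 0.2, 1.1]
gripper_width: 0.467
t 18.05 tcp [0.5051 0.0495 0.2338] yaw -42.4 turn about tool x -0.4 tilt [ 0.001  0.    -1.   ] AFTER TURN shift x,y,z 0.0338 0.0479 -0.0169 F [ 0.1 -0.3 -0.1] w 0.466
```

View pics/z13.png

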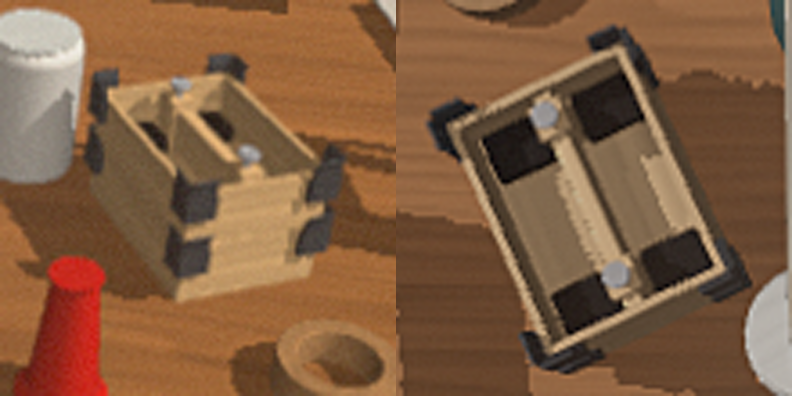

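View pics/top6.png

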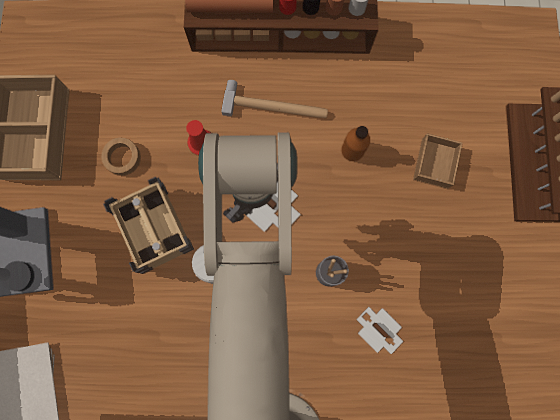

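The trays are stacked flush with no visible gap. The studs are at crop px (149,117) and (221,274). Now measuring the studs.

```bash
python3 - <<'E'
from h import *
c=lambda p:(np.array(p,float)+.5)/3.6-.5+np.array((95,170))
S=plane('top',c([(149,117),(221,274)]),.113);e=S[0]-S[1];print(S,np.linalg.norm(e),S.mean(0),np.degrees(np.arctan2(e[1],e[0])))
t=cv2.imread('pics/top6.png');hsv=cv2.cvtColor(t,cv2.COLOR_BGR2HSV)
s=t[170:280,95:205].astype(int);m=((s[...,0]>s[...,2]-4)&(s.max(2)>110)).astype(np.uint8)
n,l,st,ce=cv2.connectedComponentsWithStats(m)
for i in range(1,n):
    if st[i,4]>8: print(st[i],ce[i]+[95,170],plane('top',ce[i]+[95,170],.113))
E
```

```text
[[0.52420458 0.31851572 0.113     ]
 [0.42765909 0.26891828 0.113     ]] 0.10854002785394667 [0.47593183 0.293717   0.113     ] 27.190515150133827
[38 29  6  6 17] [135.94117647 201.47058824] [[0.52571306 0.31879773 0.113     ]]
[57 74  7  6 11] [156.         246.81818182] [[0.42531386 0.26886656 0.113     ]]
```

```bash
python3 -c "
from h import *
togo(.5535,.032,.12,-42.2)"
```

```text
t 18.05 tcp [0.5051 0.0495 0.2338] yaw -42.4 turn about tool x -0.2 tilt [ 0.001  0.    -1.   ] AFTER TURN shift x,y,z 0.1138 0.0476 -0.0196 F [ 0.1 -0.3 -0.1] w 0.466
```

```bash
python3 -m creep '[[0,0.024,-0.01,-0.2,0,0,0.04],[0,0.0236,-0.0096,0,0,0,0.04],[0.03,0,0,0,0,0,0.04],[0.04,0,0,0,0,0,0.04],[0.03,0,0,0,0,0,0.04],[0.023,0,0,0,0,0,0.04],[0,0,0,0,0,0,0.04],[0,0,0,0,0,0,0.04]]'
python3 - <<'E'
from h import *
q,d=imaging.get_image('scene')
cv2.imwrite('pics/z14.png',cv2.resize(q[170:270,220:340,::-1],None,fx=6,fy=6,interpolation=2))
togo(.5535,.032,.033,-42.2)
E
```

```text
clock: 18.85
tcp_pos: [0.5535, 0.0328, 0.1112]
tool_rot: [[0.001, 0.74, -0.673], [-0.0, -0.673, -0.74], [-1.0, 0.001, -0.0]]
contact_force: [-0.1, 0.4, 0.9]
gripper_width: 0.468
t 18.9 tcp [0.5541 0.0327 0.1121] yaw -42.27 turn about tool x -0.07 tilt [ 0.003 -0.    -1.   ] AFTER TURN shift x,y,z 0.0791 0.0 0.0009 F [ 0.3 -0.2  0.7] w 0.467
```

View pics/z14.png

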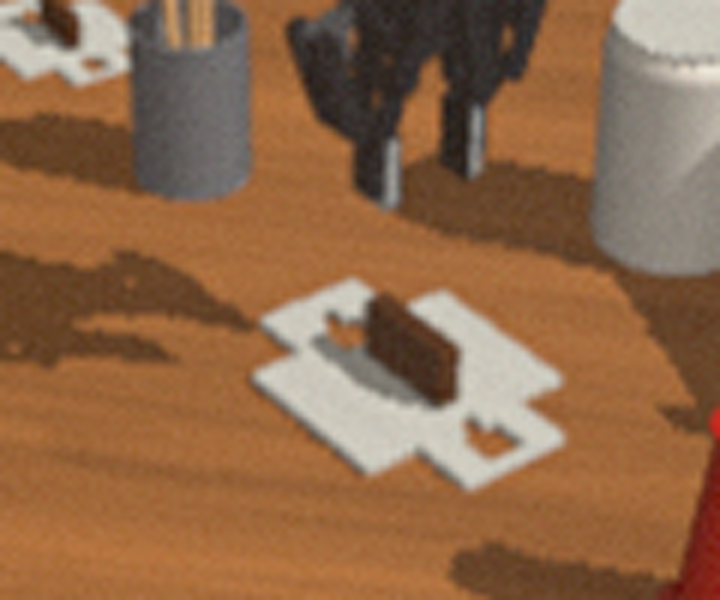

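The fingers are aligned over the grip (crop px 370–455, 300–400). Descend and close.

```bash
python3 -m creep '[[0.03,0,0.0005,0,0,0,0.04],[0.03,0,0,0,0,0,0.04],[0.013,0,0,0,0,0,0.04],[0.004,0,0,0,0,0,0.03],[0.001,0,0,0,0,0,0.02],[0,0,0,0,0,0,0.02],[0,0,0,0,0,0,0.016],[0,0,0,0,0,0,0.016],[0,0,0,0,0,0,0.0],[0,0,0,0,0,0,0.0]]'
python3 -m creep '[[0,0,0,0,0,0,0.0],[0,0,0,0,0,0,0.0],[0,0,0,0,0,0,0.0]]'
```

```text
clock: 19.9
tcp_pos: [0.554, 0.0319, 0.0337]
tool_rot: [[0.003, 0.741, -0.672], [-0.0, -0.672, -0.741], [-1.0, 0.003, -0.002]]
contact_force: [0.8, -0.7, 6.8]
gripper_width: 0.136
clock: 20.2
tcp_pos: [0.554, 0.0319, 0.0337]
tool_rot: [[0.003, 0.741, -0.672], [-0.0, -0.672, -0.741], [-1.0, 0.002, -0.002]]
contact_force: [1.2, -1.9, 7.3]
gripper_width: 0.132
```

```bash
python3 -m creep '[[-0.005,0,0,0,0,0,0],[-0.015,0,0,0,0,0,0],[-0.02,0,0,0,0,0,0],[-0.03,0,0,0,0,0,0],[-0.03,0,0,0,0,0,0],[-0.03,0,0,3,0,0,0],[-0.03,0,0,6,0,0,0],[-0.02,0,0,6,0,0,0],[-0.006,0,0,5.8,0,0,0],[0,0,0,0,0,0,0]]'
python3 - <<'E'
from h import *
q,d=imaging.get_image('scene');cv2.imwrite('pics/sc7.png',q[:,:,::-1])
cx=np.array([-.892,-.452]);e=np.array([.4765,.2938])+.007*cx;print(e)
togo(e[0],e[1],.22,-63.1)
E
```

```text
clock: 21.2
tcp_pos: [0.5531, 0.0322, 0.22]
tool_rot: [[0.002, 0.453, -0.891], [0.0, -0.891, -0.453], [-1.0, 0.001, -0.002]]
contact_force: [0.3, 0.5, -4.1]
gripper_width: 0.131
[0.470256 0.290636]
t 21.25 tcp [0.5527 0.0322 0.2186] yaw -62.87 turn about tool x 0.23 tilt [ 0.  0. -1.] AFTER TURN shift x,y,z -0.0014 -0.2678 -0.0434 F [-0.5 -0.2 -4.4] w 0.134
```

View pics/sc7.png

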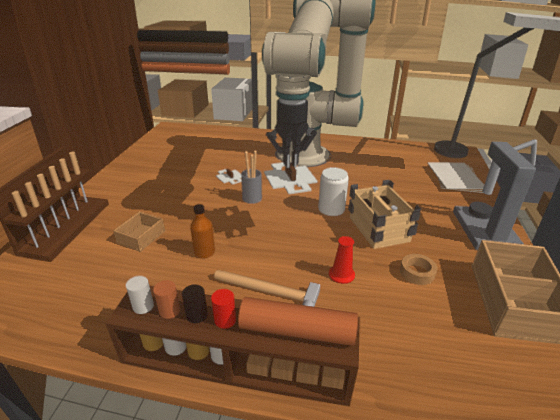

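The cover is held level at about (290,178). Moving over the studs.

```bash
python3 -m creep '[[0,-0.0099,-0.0016,0.2,0,0,0],[0,-0.0197,-0.0032,0,0,0,0],[0,-0.0296,-0.0048,0,0,0,0],[0,-0.0296,-0.0048,0,0,0,0],[0,-0.0296,-0.0048,0,0,0,0],[0,-0.0296,-0.0048,0,0,0,0],[0,-0.0296,-0.0048,0,0,0,0],[0,-0.0296,-0.0048,0,0,0,0],[0,-0.0296,-0.0048,0,0,0,0],[0,-0.02,-0.0032,0,0,0,0]]'
python3 -m creep '[[0.01,-0.0109,-0.002,0,0,0,0],[0.02,0,0,0,0,0,0],[0.02,0,0,0,0,0,0],[0.01,0,0,0,0,0,0],[0,0,0,0,0,0,0],[0,0,0,0,0,0,0]]'
python3 - <<'E'
from h import *
p,d=imaging.get_image('top')
q,d=imaging.get_image('scene');cv2.imwrite('pics/sc8.png',q[:,:,::-1]);cv2.imwrite('pics/top8.png',p[:,:,::-1])
cv2.imwrite('pics/z15.png',cv2.resize(q[155:255,325:435,::-1],None,fx=6,fy=6,interpolation=2))
cv2.imwrite('pics/z16.png',cv2.resize(p[160:290,80:220,::-1],None,fx=4.5,fy=4.5,interpolation=2))
togo(.4703,.2906,.159,-63.1)
E
```

```text
clock: 22.25
tcp_pos: [0.4725, 0.2821, 0.217]
tool_rot: [[-0.002, 0.454, -0.891], [-0.0, -0.891, -0.454], [-1.0, -0.001, 0.002]]
contact_force: [0.4, -0.4, -3.5]
gripper_width: 0.133
clock: 22.85
tcp_pos: [0.4713, 0.2905, 0.1584]
tool_rot: [[0.0, 0.451, -0.893], [0.0, -0.893, -0.451], [-1.0, 0.0, -0.0]]
contact_force: [0.0, 0.3, -3.1]
gripper_width: 0.131
t 22.95 tcp [0.4717 0.2908 0.1594] yaw -63.21 turn about tool x -0.11 tilt [ 0.002  0.001 -1.   ] AFTER TURN shift x,y,z 0.0004 -0.0004 0.0013 F [ 0.4  0.5 -3.3] w 0.132
```

View pics/z15.png

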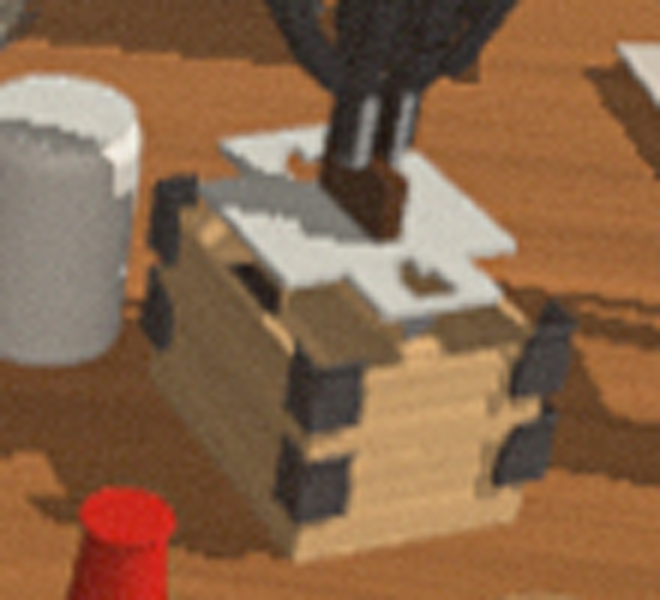

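View pics/z16.png

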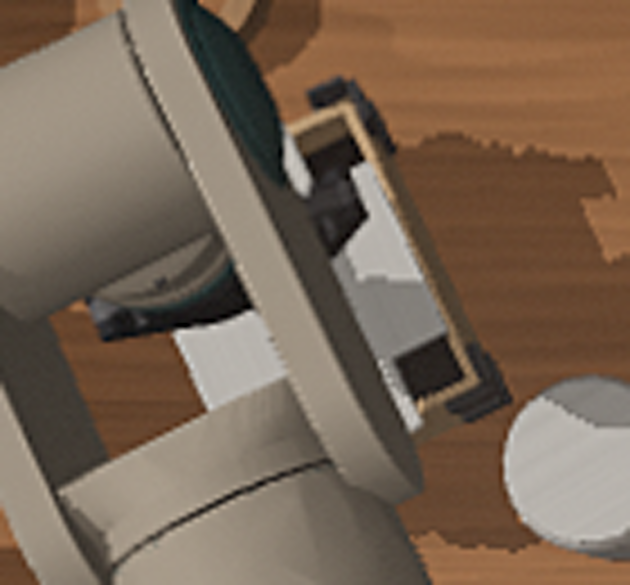

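```bash
python3 - <<'E'
from h import *
s=cv2.imread('pics/sc6.png')
a=cv2.resize(s[180:220,365:405],None,fx=10,fy=10,interpolation=2)
s8=cv2.imread('pics/sc8.png')
b=cv2.resize(s8[170:215,355:415],None,fx=9,fy=9,interpolation=2)
b=b[:400]
cv2.imwrite('pics/z17.png',np.hstack([a[:400],cv2.resize(s8[172:212,355:395],None,fx=10,fy=10,interpolation=2)]))
cv2.imwrite('pics/z18.png',cv2.resize(s8[170:215,350:415],None,fx=12,fy=12,interpolation=2))
E
```

```text
(no output)
```

View pics/z17.png

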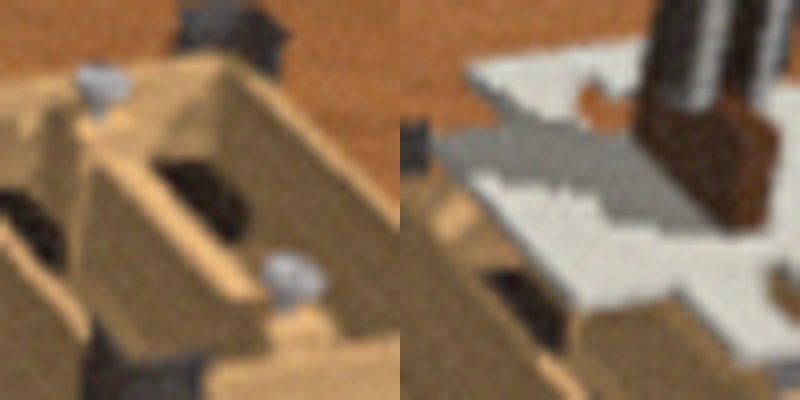

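View pics/z18.png

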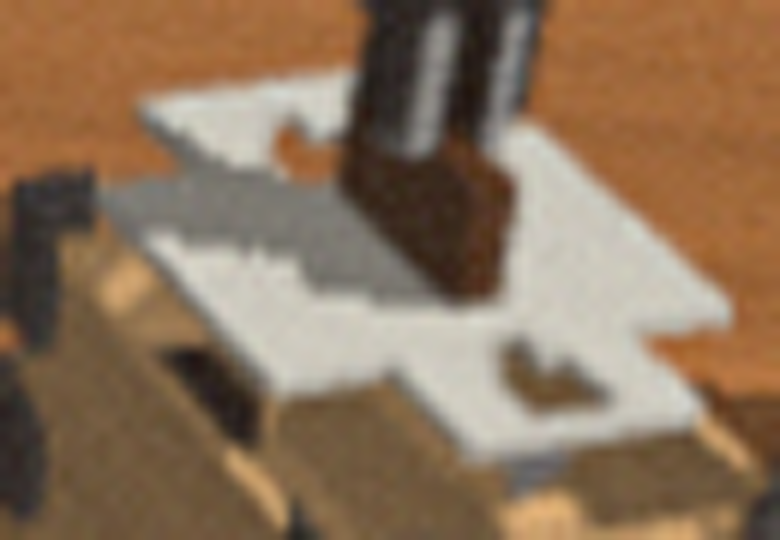

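```bash
python3 - <<'E'
from h import *
S=plane('scene',(np.array([(104,82),(295,273)])+.5)/10-.5+[365,180],.1115);e=S[0]-S[1]
print('studs back,front',S,np.linalg.norm(e),S.mean(0),np.degrees(np.arctan2(e[1],e[0])))
px=(np.array([(708,405),(470,450),(390,375),(275,385),(100,197),(140,105),(732,312)])+.5)/12-.5+[350,170]
M=np.array([(-82,-30),(-82,30),(-46,30),(-46,60),(46,60),(82,30),(-46,-60)])/1e3
t,a,r=rigid(M,plane('scene',px,.1305));print('cover',t,a,r.tolist())
d=S.mean(0)[:2]-t;u=np.array([np.cos(np.radians(a)),np.sin(np.radians(a))]);v=np.array([-u[1],u[0]])
print('tray centre in cover frame',d@u,d@v)
E
```

```text
studs back,front [[0.42680589 0.26988934 0.1115    ]
 [0.52339396 0.31987334 0.1115    ]] 0.10875502526758286 [0.47509992 0.29488134 0.1115    ] -152.63858957769133
cover [0.47197045 0.29044091] -152.51011596835437 [[-2.7, 0.1], [-0.1, -1.1], [3.2, -1.0], [-0.9, -0.3], [2.0, 1.8], [-1.3, 1.0], [-0.2, -0.4]]
tray centre in cover frame -0.0048257958195676715 -0.0024945309222431196
```

Both cameras put the tray centre at about (.4755,.2943), yaw 27.2. The cover has to go about 2.3 mm further along its +x and −1.2 mm in y. I'll correct that, then lower.

```bash
python3 -m creep '[[0,-0.0012,0.0023,-0.4,0,0,0],[0.005,0,0,0,0,0,0],[0.005,0,0,0,0,0,0],[0,0,0,0,0,0,0]]'
python3 -m creep '[[0.002,0,0,0,0,0,0],[0.002,0,0,0,0,0,0],[0.002,0,0,0,0,0,0]]'
python3 -m creep '[[0.002,0,0,0,0,0,0],[0.002,0,0,0,0,0,0]]'
```

```text
clock: 23.35
tcp_pos: [0.468, 0.2904, 0.1469]
tool_rot: [[-0.002, 0.457, -0.889], [-0.001, -0.889, -0.457], [-1.0, 0.0, 0.002]]
contact_force: [0.3, -0.2, -4.4]
gripper_width: 0.134
clock: 23.65
tcp_pos: [0.4685, 0.2907, 0.1419]
tool_rot: [[0.0, 0.457, -0.889], [-0.0, -0.889, -0.457], [-1.0, 0.0, -0.0]]
contact_force: [-0.9, -1.5, -3.0]
gripper_width: 0.13
clock: 23.85
tcp_pos: [0.4685, 0.2907, 0.1379]
tool_rot: [[0.0, 0.457, -0.889], [-0.0, -0.889, -0.457], [-1.0, 0.0, -0.0]]
contact_force: [-0.6, -0.7, -3.0]
gripper_width: 0.133
```

The underside is at about 0.104, already below the head tops at 0.113, with no contact. The studs are in the holes, so I'll lower the rest.

```bash
python3 -m creep '[[0.002,0,0,0,0,0,0],[0.001,0,0,0,0,0,0],[0,0,0,0,0,0,0]]'
python3 -m creep '[[0.001,0,0,0,0,0,0],[0,0,0,0,0,0,0]]'
python3 - <<'E'
from h import *
q,d=imaging.get_image('scene');cv2.imwrite('pics/sc9.png',q[:,:,::-1])
cv2.imwrite('pics/z19.png',cv2.resize(q[165:255,325:435,::-1],None,fx=6.5,fy=6.5,interpolation=2))
togo(.4703,.2906,.1337,-63.1)
E
```

```text
clock: 24.15
tcp_pos: [0.4684, 0.2907, 0.1349]
tool_rot: [[-0.0, 0.457, -0.889], [-0.0, -0.889, -0.457], [-1.0, 0.0, 0.0]]
contact_force: [0.2, -0.1, -3.1]
gripper_width: 0.135
clock: 24.35
tcp_pos: [0.4685, 0.2907, 0.134]
tool_rot: [[-0.0, 0.457, -0.889], [-0.0, -0.889, -0.457], [-1.0, 0.0, 0.0]]
contact_force: [-0.2, 0.5, -4.6]
gripper_width: 0.135
t 24.4 tcp [0.4685 0.2907 0.1341] yaw -62.8 turn about tool x 0.3 tilt [ 0. -0. -1.] AFTER TURN shift x,y,z 0.0004 0.0009 -0.0016 F [-0.4 -0.  -3.5] w 0.129
```

View pics/z19.png

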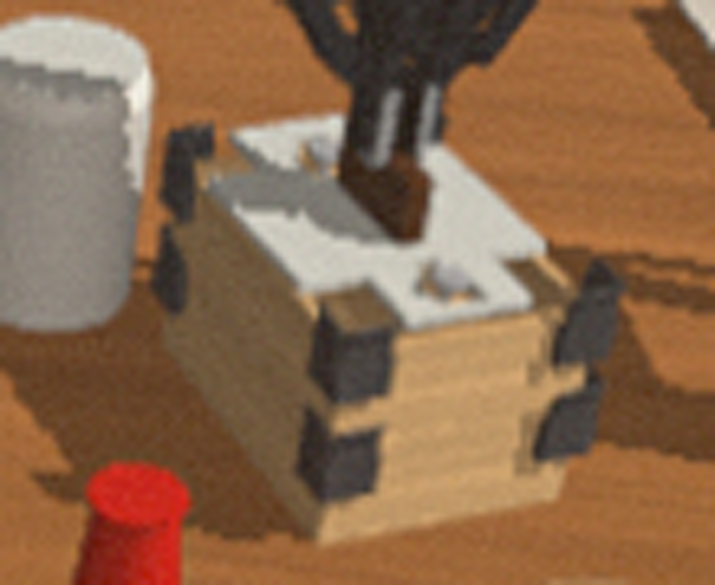

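Both stud heads show up through the holes, at crop px (440,280) and (320,150). I'll touch down and slide along the cover's −x.

```bash
python3 -m creep '[[0.001,0,0,0,0,0,0],[0,0,0,0,0,0,0]]'
python3 -m creep '[[0,0,-0.003,0,0,0,0],[0,0,-0.003,0,0,0,0],[0,0,-0.003,0,0,0,0],[0,0,0,0,0,0,0]]'
python3 -m creep '[[0,0,-0.003,0,0,0,0],[0,0,-0.003,0,0,0,0],[0,0,-0.002,0,0,0,0],[0,0,0,0,0,0,0]]'
```

```text
clock: 24.6
tcp_pos: [0.4686, 0.2908, 0.1337]
tool_rot: [[0.001, 0.457, -0.889], [0.0, -0.889, -0.457], [-1.0, 0.0, -0.001]]
contact_force: [-2.0, -0.9, 1.2]
gripper_width: 0.138
clock: 25.0
tcp_pos: [0.4772, 0.2952, 0.1337]
tool_rot: [[0.001, 0.457, -0.889], [0.001, -0.889, -0.457], [-1.0, 0.0, -0.001]]
contact_force: [-1.1, -0.1, 4.2]
gripper_width: 0.136
clock: 25.4
tcp_pos: [0.484, 0.2987, 0.1337]
tool_rot: [[0.001, 0.457, -0.889], [0.0, -0.889, -0.457], [-1.0, 0.0, -0.001]]
contact_force: [-3.3, -1.5, 5.6]
gripper_width: 0.129
```

```bash
python3 -m creep '[[0,0,-0.001,0,0,0,0],[0,0,-0.001,0,0,0,0],[0,0,0,0,0,0,0]]'
python3 -m creep '[[0,0,-0.001,0,0,0,0],[0,0,0,0,0,0,0]]'
python3 -m creep '[[0,0,-0.001,0,0,0,0],[0,0,0,0,0,0,0]]'
```

```text
clock: 25.7
tcp_pos: [0.4856, 0.2995, 0.1337]
tool_rot: [[0.0, 0.457, -0.889], [0.0, -0.889, -0.457], [-1.0, 0.0, -0.0]]
contact_force: [-3.5, -2.2, 6.7]
gripper_width: 0.132
clock: 25.9
tcp_pos: [0.4864, 0.2999, 0.1337]
tool_rot: [[0.0, 0.457, -0.889], [0.0, -0.889, -0.457], [-1.0, 0.0, -0.0]]
contact_force: [-3.8, -2.1, 5.3]
gripper_width: 0.134
clock: 26.1
tcp_pos: [0.4873, 0.3004, 0.1337]
tool_rot: [[0.0, 0.457, -0.889], [0.0, -0.889, -0.457], [-1.0, 0.0, -0.0]]
contact_force: [-3.8, -2.1, 6.3]
gripper_width: 0.132
```

```bash
python3 -m creep '[[0,0,-0.001,0,0,0,0],[0,0,0,0,0,0,0]]'
python3 - <<'E'
from h import *
q,d=imaging.get_image('scene');cv2.imwrite('pics/sc10.png',q[:,:,::-1])
cv2.imwrite('pics/z20.png',cv2.resize(q[170:230,345:435,::-1],None,fx=8.5,fy=8.5,interpolation=2))
E
```

```text
clock: 26.3
tcp_pos: [0.4882, 0.3008, 0.1337]
tool_rot: [[0.0, 0.457, -0.889], [0.0, -0.889, -0.457], [-1.0, 0.0, -0.0]]
contact_force: [-4.2, -1.6, 5.5]
gripper_width: 0.135
```

View pics/z20.png

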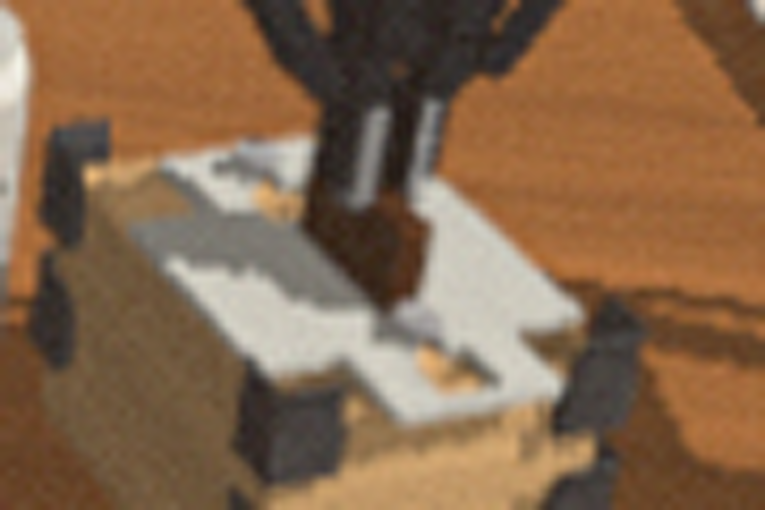

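The studs are in the slots at crop px (410,320) and (255,165). I'll creep on to find the stop.

```bash
python3 -m creep '[[0,0,-0.001,0,0,0,0],[0,0,0,0,0,0,0]]'
python3 -m creep '[[0,0,-0.001,0,0,0,0],[0,0,0,0,0,0,0]]'
```

```text
clock: 26.55
tcp_pos: [0.4886, 0.3011, 0.1337]
tool_rot: [[-0.001, 0.457, -0.889], [-0.001, -0.889, -0.457], [-1.0, 0.0, 0.001]]
contact_force: [-6.0, -2.4, 7.8]
gripper_width: 0.129
clock: 26.75
tcp_pos: [0.4894, 0.3015, 0.1337]
tool_rot: [[-0.001, 0.457, -0.889], [-0.001, -0.889, -0.457], [-1.0, 0.0, 0.001]]
contact_force: [-7.0, -3.7, 7.6]
gripper_width: 0.136
```

```bash
python3 -m creep '[[0,0,-0.001,0,0,0,0],[0,0,0,0,0,0,0]]'
python3 -m creep '[[0,0,-0.001,0,0,0,0],[0,0,0,0,0,0,0]]'
python3 - <<'E'
from h import *
q,d=imaging.get_image('scene');cv2.imwrite('pics/sc11.png',q[:,:,::-1])
cv2.imwrite('pics/z21.png',cv2.resize(q[170:230,345:435,::-1],None,fx=8.5,fy=8.5,interpolation=2))
E
```

```text
clock: 26.95
tcp_pos: [0.4903, 0.302, 0.1337]
tool_rot: [[-0.001, 0.457, -0.889], [-0.001, -0.889, -0.457], [-1.0, 0.0, 0.001]]
contact_force: [-6.8, -3.9, 7.8]
gripper_width: 0.134
clock: 27.15
tcp_pos: [0.4912, 0.3024, 0.1337]
tool_rot: [[-0.001, 0.457, -0.889], [-0.001, -0.889, -0.457], [-1.0, 0.0, 0.001]]
contact_force: [-6.8, -4.1, 8.0]
gripper_width: 0.134
```

View pics/z21.png

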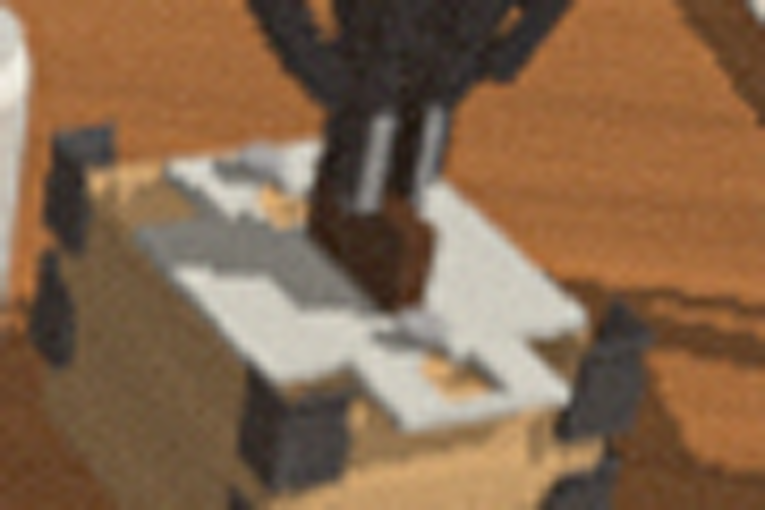

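The load stepped up to 8 N and the tray itself moved with the cover: the upper angle shifted about 5 crop px between the two pictures. So the stop is reached. Release and retreat.

```bash
python3 -m creep '[[0,0,0,0,0,0,0.014],[0,0,0,0,0,0,0.025],[0,0,0,0,0,0,0.035],[0,0,0,0,0,0,0.035],[-0.01,0,0,0,0,0,0.035],[-0.03,0,0,0,0,0,0.035],[-0.04,0,0,0,0,0,0.035],[-0.04,0,0,0,0,0,0.035],[-0.02,0,0,0,0,0,0.035]]'
python3 -m creep '[[0,0.03,0.02,0,0,0,0.035],[0,0.04,0.02,0,0,0,0.035],[0,0.04,0.02,0,0,0,0.035],[0,0.04,0.02,0,0,0,0.035],[0,0.04,0.02,0,0,0,0.035],[0,0.04,0.02,0,0,0,0.035],[0,0.03,0.02,0,0,0,0.035],[0,0,0,0,0,0,0.035]]'
python3 - <<'E'
from h import *
p,d=imaging.get_image('top');cv2.imwrite('pics/top12.png',p[:,:,::-1])
q,d=imaging.get_image('scene');cv2.imwrite('pics/sc12.png',q[:,:,::-1])
cv2.imwrite('pics/z22.png',np.hstack([cv2.resize(q[165:255,335:435,::-1],None,fx=4,fy=4,interpolation=2),cv2.resize(p[180:270,100:200,::-1],None,fx=4,fy=4,interpolation=2)]))
E
```

```text
clock: 28.1
tcp_pos: [0.4923, 0.303, 0.2785]
tool_rot: [[0.006, 0.457, -0.889], [0.003, -0.889, -0.457], [-1.0, -0.0, -0.007]]
contact_force: [0.1, 0.7, 0.6]
gripper_width: 0.408
clock: 28.9
tcp_pos: [0.4857, 0.0038, 0.2741]
tool_rot: [[0.001, 0.453, -0.892], [-0.001, -0.892, -0.453], [-1.0, 0.002, -0.001]]
contact_force: [0.4, 0.3, 0.4]
gripper_width: 0.409
```

View pics/z22.png

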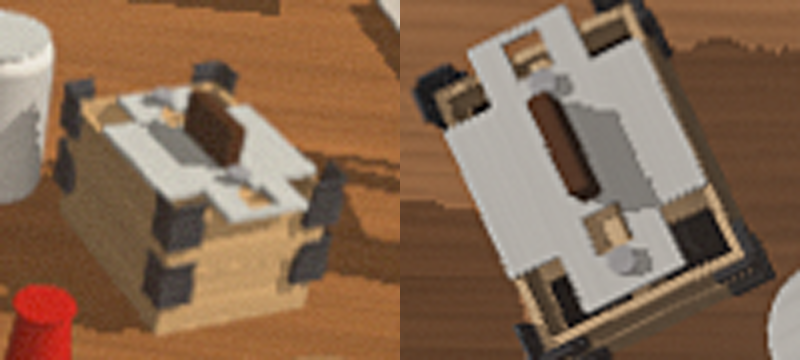

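View pics/top12.png

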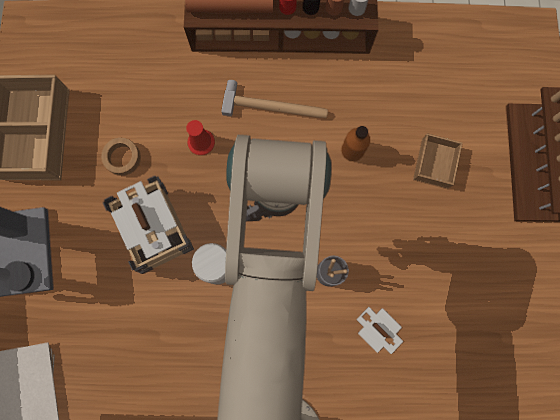

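```bash
python3 - <<'E'
from h import *
c=lambda p:(np.array(p,float)+.5)/4-.5+np.array((100,180))
S=plane('top',c([(143,85),(230,262)]),.113);e=S[0]-S[1];print(S.mean(0),np.linalg.norm(e),np.degrees(np.arctan2(e[1],e[0])))
# corners: TR(165,5) TL(68,47) BL(182,310) BR(285,262); cover +x = down-right-ish (image bottom)
P=plane('top',c([(165,5),(68,47),(182,310),(285,262)]),.105)
M=np.array([[-.082,.03],[-.082,-.03],[.082,-.03],[.082,.03]])
t,a,r=rigid(M,P);print(t,a,r.tolist())
d=S.mean(0)[:2]-t;u=np.array([np.cos(np.radians(a)),np.sin(np.radians(a))]);v=np.array([-u[1],u[0]]);print('tray centre in cover',d@u,d@v)
q=cv2.imread('pics/sc12.png');cv2.imwrite('pics/z23.png',cv2.resize(q[175:255,340:430],None,fx=7,fy=7,interpolation=2))
E
```

```text
[0.47805544 0.29335724 0.113     ] 0.11167315160560415 28.671321953245766
[0.48945613 0.30260426] -153.34296112952143 [[-1.6, -0.0], [0.6, 0.0], [0.4, 1.1], [0.7, -1.1]]
tray centre in cover 0.014337554800414258 0.0031492231297448794
```

View pics/z23.png

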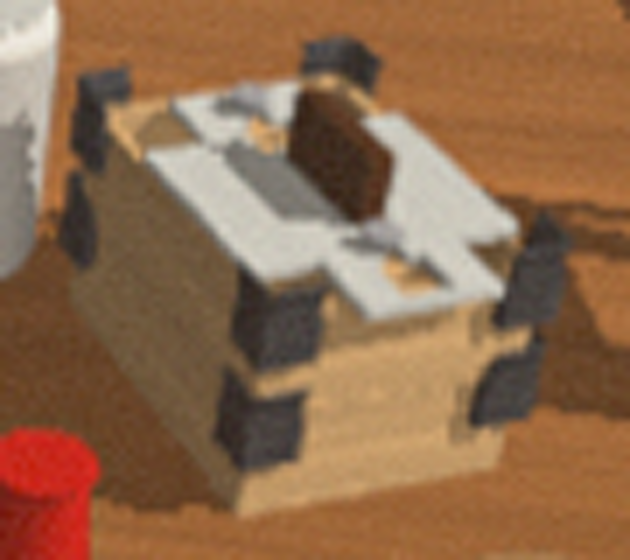

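The stack is level, the seams are even, and the studs are in the narrow slots. The gripper is clear and the bystanders are where they were. Handing in.

```bash
python3 - <<'E'
from station import job,readout
print(readout.get_state()['contact_force']); print(job.job_done())
E
```

```text
[ 0.09771516  0.23169707 -0.11891943]
the job is handed in; nothing more can be done
None
```

The loose tray is home on the screwed-down tray, and the large cover is locked on its studs. I handed the job in at about 29 s of the 66 s allowed, with no verdict reported.

**What went wrong:** on the first carry I gripped the divider too high. The tray slipped out of the jaws on the way, from up to about 0.23 m above the bench. It landed upright, clear of the other things. I measured it again, gripped about 8 mm deeper and carried it more slowly.

**Tray:** it came to rest exactly 50 mm above where I picked it up, with the weight taken off the gripper. The picture showed flush, even seams.

**Cover:** both stud heads showed through the wide ends of the keyholes. I slid the cover along its −x until it stopped. The force rose from about 4.5 to 8 N, and the tray began to move with it inside its play, by up to about 3 mm. The height did not change during the slide.

**Final views:**
- The studs are in the narrow slots and the stack is level.
- The gripper is clear, with about 0 N on it.
- The other things on the bench and the small look-alike cover look unmoved, judged by eye.

**Check that disagreed:** my last top-view measurement put the tray's centre 14 mm along the cover, but the mechanical stop is at 10.6 mm. I put that down to picking out grey stud heads against grey plate, and relied on the force step and the tray moving.

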